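# Hang the ring key on the deep hook in the low cupboard

## Robot

A 7-joint arm with a two-finger parallel gripper is mounted at the origin on the work surface. World frame = base frame: x ahead of the robot, y to its left, z up, the work surface at z = 0. Lengths are in m, angles in rad, forces in N, time in s.
With the tool pointing down it reaches from about 0.425 to 0.925 m from the base axis. Payload 6.8 kg.
Tool frame: the origin (TCP) lies where the fingers leave the gripper's body, on its centre line; the fingertips stand 73 mm ahead of it and the grasp point (between the pads) lies 54 mm ahead of it; z points along the fingers, y is the direction in which the jaws open and shut (so a half turn about z gives the same grasp; the last joint's range is limited). The gripper opens to 85 mm and grips with 20 to 120 N. Pads are 22 mm wide; open, the fingers measure 114 mm over their backs; the gripper's body (76 mm by 85 mm) begins 54 mm behind the grasp point. The pads swing forward as they close: fully open they stand 13 mm farther back than shut.
Start: joints at [1.096, 0.477, 0.022, 1.555, -0.011, 1.109, -0.083], TCP at [0.242, -0.63, 0.304] pointing down, gripper open.
Joint ranges: [-2.96, 2.96], [-0.34, 2.1], [-1.41, 1.46], [0.24, 2.44], [-1.37, 4.51], [0.17, 1.92], [-2.96, 2.96]. Speed limits (rad/s): [2.39, 2.39, 3.14, 3.14, 3.14, 3.14, 3.14].

## Interface

Orientations are given as a rotation vector (axis times angle).
In Python, from bench import r gives the robot as it stands.
- The arm moves only by the shell command python3 -m handwheel 'ROWS' [FORCE]. ROWS is JSON, a list that holds one entry, the list of rows, each a list of 7 numbers: the shift along the world's x, y, z in m, then the turn, a rotation vector about the world's x, y, z in rad, then the finger opening in m, from 0 to 0.0854. A call has 1 to 10 rows; each row shifts and turns the commanded pose from where the row before left it; what a row does not reach is not made up. A row lasts 1/12 s, in which the tool goes at most 41.7 mm and 7.16 degrees, less where a joint would pass 70% of its speed; a pose out of reach is approached as far as the arm can. A call is refused whole if a number of a shift passes 0.0417 or a number of a turn 0.125, either way. A call with a gripper value outside its range is refused whole. The fingers move at their own pace and stop on an object; FORCE is the grip in N (left out, the last holds). Time passes only in rows, so rows that do not move let the fingers close. It gives the time, the measured TCP pose, the force and the opening at its end, in the units of the state.
- r.get_obs(): the state, without advancing time (a new reading comes with each control period).
- r.grab_frame(name): name is "scene" or "side" or "wrist"; returns (picture, depth): 384x512x3 uint8, red, green, blue; 384x512 float32, m along the optical axis (not along the pixel's ray), 0 where there is no reading.
- r.get_calibration(name): a dict with "vertical_fov" (degrees; the focal length in pixels is half the picture's height over the tangent of half this angle, whatever the lens; pixels are square), "cx", "cy" (the principal point, pixels), "k1" (the pictures are not rectified: a ray, as slopes to the right and down, at radius r is drawn at 1 + k1 r^2 times it, then the intrinsics apply), "R" (3x3) and "t" (3): a world point X has camera coordinates R X + t; the wrist camera has in their place "T_tool_cam" (4x4, takes a point from camera to tool coordinates, whose origin is the TCP and whose axes are the flange's). Camera axes: x right, y down, z forward; pixel columns grow to the right and rows downward; lengths in m; the calibration is good to about 2 mm. A picture is of the moment at which its call begins: read the wrist's pose just before it. get_calibration takes no time and is no camera call.
- r.hand_in(): hands the job in, once; it reports no verdict.
Trained networks look in the newest picture that a camera, given by its name, has taken for a name from the list of things; names that differ only in an ending like _2 or _b are one class to them, and where a whole thing is asked for, a point or a joint stands for the part that bears it (a point fixed in the world has none). Each returns a list of dicts, best first, with "p" (0 to 1); they miss things now and then, are a little off and sometimes report something else, mostly with a low value. They report only what shows in the picture. A call takes as long as a camera call. They do not tell look-alikes from the thing itself.
- r.masks_of(label, camera): "pixels" (384x512 bool, what is visible of it) and "at" ([column, row] in pixels, amid what is visible of it).
The state is a dict: "clock": time; "joints": joint angles; "qvel": joint speeds; "tau": joint torques, N m; "tcp_pos": TCP position; "orientation": TCP orientation; "contact_force": force on the tool from outside, world axes, zero at the start; "moment": the same for the moment, N m; "grip_width": finger opening in m.
Only numpy, scipy, OpenCV 4.12 (cv2) and the standard library are available. Lean on these libraries where they do the work, as an engineer would, in place of code of your own. Each camera call takes 0.05 s, during which the arm holds its last target.

## Task

Hang the hand key that has the closed ring on the hook deep inside the low clear-roofed cupboard: bring it in under the front lip with its ring end tilted up, get the ring over the upturned tip of the hook by feel, push it fully home along the rod against the collar, and let the key hang there by itself. Never force it: press only lightly on the hook, with no more than about a kilogram's weight. Leave the fork-ended key, the jar, the beaker and the bottles where they are.

Things in the scene. Friction and masses are not known exactly. Their poses are not given: they have to be found in the camera images.
- key: The key to hang: black box grip 80 long (x) x 22 wide (y) x 26 high lying on the table; a steel neck (10 wide, 7 thick) leaves the grip's front end at mid height, cranked 28 degrees upwards, to a closed steel ring in the neck's plane. Origin: centre of the grip's underside; x points to the ring end, z up as it lies. 80 to 170 g, balanced inside the grip's front half.
- key_eye (a point): Centre of the ring's hole: 161.8 ahead of the key's origin along its x and 77.8 above its underside. The ring is a round bar 8 thick, inner diameter 23, outer 39; its plane is pitched up 28 degrees to the grip, like the neck, which is 138 from the grip's end to this point.
- cabinet: Low cupboard, fixed, 260 wide (y), 303 high, open at the front, which faces its own -x. Origin on the table. Front edge at x -89, back panel's inner face at x +66, inside width 244, floor top at z 8, underside of the clear roof at z 297. A black buffer bar runs across the back, front face at x +39, z 80 to 130: the hung key swings down and comes to rest leaning on it.
- lip (a point): Middle of the lower edge of the 6 thick aluminium lip along the roof's front edge: 258 above the table, at cabinet x -86. It hangs lower than the hook's tip, so the ring comes in below it and rises behind it. Tilt the grip 8 to 20 degrees ring end up (ring and neck then 36 to 48 degrees): less and the ring jams on the rod. The grip stays at the mouth.
- bracket: The hook's mount. Origin: centre of the collar's front face on the rod's axis, 250 above the table; axes parallel to the cupboard's, x into it. Collar: disc of diameter 30. A rod of diameter 7 runs level from it towards the mouth (-x) and ends in an upturned vertical tip, top 23.5 above the rod's axis, its axis 26 to 66 in front of the collar: adjustable, not measured, to be felt or seen.
- bead (a point): Centre of a fixed round bead of diameter 12 on the rod, 17 in front of the collar. The ring slides along the rod, lifted 3 to 4 over the bead (much more and its lower side catches the rod), to lie home between bead and collar. Home and hanging, the eye is 4 to 11 in front of the collar, about 8 below the rod's axis. The hook does not yield; over 12 N on it with the held key is forcing.
- fork_key: Another key with the same grip and cranked neck but an open two-pronged fork, 36 wide, instead of the ring; origin and axes as the key's. Leave it. The two keys may lie in either of two places.
- jar: Small amber jar, diameter 36, 45 high, on the cupboard's floor near its left wall. Origin under its centre.
- beaker: Glass beaker, diameter 70, 90 high. Origin under its centre.
- bottle1: Glass bottle with blue cap, diameter 70, 170 high. Origin under its centre.
- bottle2: Another such bottle.
There are look-alikes about, which are no part of the job. What is shaped like the key but green or red is not meant.

How it is judged:
On the way, in this order (a step that is already met when the one before it is completed fails the run):
1. the ring key is picked up off the table (height (world z) of key_eye above 0.12 m), for 0.1 s.
2. the key's ring is on the rod, home at the collar (x of key_eye in the frame of bracket between -0.024 and 0 m and y of key_eye in the frame of bracket between -0.01 and 0.01 m and z of key_eye in the frame of bracket between -0.02 and 0.004 m), for 0.1 s.
At the end, for the whole second after the job is handed in: The ring key hangs at rest (slower than 50 mm/s) from the hook by its ring, ring up, the grip within 0.7 rad of vertical, the eye within 15 mm of the collar face (behind the bead), within 10 mm sideways of the rod and 2 to 20 mm below its axis (x of key_eye in the frame of bracket between -0.015 and 0 m and y of key_eye in the frame of bracket between -0.01 and 0.01 m and z of key_eye in the frame of bracket between -0.02 and -0.002 m and angle between key's own x axis and vertical below 0.7 rad and linear speed of key below 0.05 m/s); the robot touches nothing.
It fails at once if the held key is pressed on the hook with more than 12 N (contact force between key and bracket above 12 N and contact force between the fingers and key above 1 N).
It fails at once if the fork-ended key is moved more than 20 mm (distance of fork_key from where it was at the start of the episode above 0.02 m).
It fails at once if the jar, the beaker or a bottle is moved more than 20 mm (distance of any of jar, beaker, bottle1, bottle2 from where it was at the start of the episode above 0.02 m).
It also fails if it takes over 61 s, if anything falls off the work surface, if the arm or the gripper's body presses on something with over 40 N, if the wrist force passes 120 N, or if a joint passes its speed limit or range.

## Working session

There is one attempt and no reset: what is moved stays moved. The work goes in short steps, Python scripts to look and compute and a shell command to move; the robot and the scene stay as the last step left them, time stands still between calls to the robot, and variables do not carry over. Pictures are saved under pics/ and viewed, and the job is handed in when it is done.

```bash
ls; mkdir -p pics; cat > h.py <<'E'
import numpy as np, cv2
from bench import r
from scipy.spatial.transform import Rotation as Ro
def snap(n,fn):
    p,d=r.grab_frame(n); cv2.imwrite(f'pics/{fn}.png',p[:,:,::-1]); np.savez(f'pics/{fn}.npz',p=p,d=d); return p,d
def pose(n,o=None):
    c=r.get_calibration(n)
    if n=='wrist':
        o=o or r.get_obs(); T=np.eye(4); T[:3,:3]=Ro.from_rotvec(o['orientation']).as_matrix(); T[:3,3]=o['tcp_pos']
        M=T@np.array(c['T_tool_cam']); return c,M[:3,:3],M[:3,3]
    R=np.array(c['R']);t=np.array(c['t']); return c,R.T,-R.T@t
def rays(n,uv,o=None):
    c,R,t=pose(n,o); f=192/np.tan(np.radians(c['vertical_fov'])/2)
    K=np.array([[f,0,c['cx']],[0,f,c['cy']],[0,0,1.]]); uv=np.asarray(uv,float).reshape(-1,2)
    x=(uv-[c['cx'],c['cy']])/f; s=x.copy()
    for _ in range(20): s=x/(1+c['k1']*(s**2).sum(1,keepdims=True))
    return np.c_[s,np.ones(len(s))],R,t
def world(n,uv,z,o=None):
    s,R,t=rays(n,uv,o); return (s*np.asarray(z).reshape(-1,1))@R.T+t
def cloud(n,d,o=None):
    v,u=np.mgrid[:384,:512]; return world(n,np.c_[u.ravel(),v.ravel()],d.ravel(),o).reshape(384,512,3)
def proj(n,X,o=None):
    c,R,t=pose(n,o); f=192/np.tan(np.radians(c['vertical_fov'])/2)
    p=(np.asarray(X).reshape(-1,3)-t)@R; s=p[:,:2]/p[:,2:]; s=s*(1+c['k1']*(s**2).sum(1,keepdims=True)); return s*f+[c['cx'],c['cy']]
E
python3 - <<'E'
from h import *
print(r.get_obs())
for n in ['scene','side','wrist']: snap(n,n+'0'); c,R,t=pose(n); print(n,c['vertical_fov'],c['k1'],t,R[:,2])
E
```

```text
pics
{'clock': 0.0, 'joints': array([ 1.09591116,  0.47778052,  0.02234896,  1.55646787, -0.0114892 ,
        1.1092987 , -0.08307181]), 'qvel': array([ 0.00012888,  0.00112633,  0.00084792,  0.00096235, -0.00147049,
       -0.00038638,  0.00059921]), 'tau': array([-1.05639996e-03, -5.96449506e+01,  1.60720691e+00, -2.81198376e+01,
        1.23536252e-02,  9.36062570e-03,  2.28302275e-05]), 'tcp_pos': array([ 0.24188548, -0.62967091,  0.30293198]), 'orientation': array([-3.08716421e+00, -5.72670643e-01,  7.51502881e-04]), 'contact_force': array([ 0.4636336 ,  0.33963283, -0.49713885]), 'moment': array([-0.00054341,  0.0102395 ,  0.00177275]), 'grip_width': 0.08502289321867515}
scene 55.53028835941708 -0.010593776397072083 [1.12776989 0.41214789 0.96484087] [-0.5973585 -0.1949567 -0.7779169]
side 45.69297804566698 -0.16555066922399306 [-0.02661582  0.92221153  1.17217626] [ 0.4171059  -0.53289504 -0.73623742]
wrist 59.36654097947168 0.007935161578806442 [ 0.30600372 -0.60524001  0.37364999] [-0.25349433 -0.09689021 -0.96247229]
```

View pics/scene0.png

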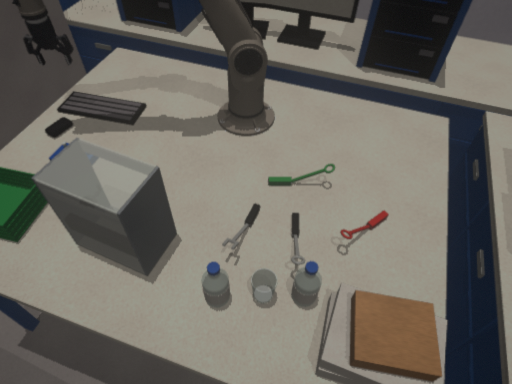

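View pics/side0.png

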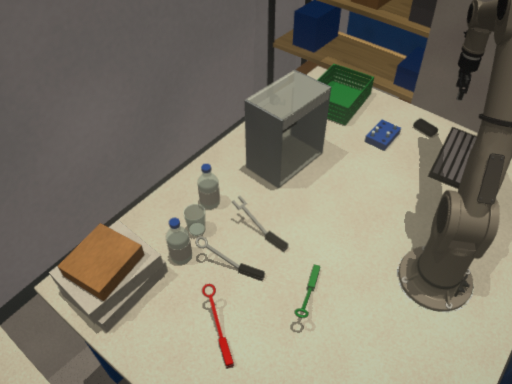

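View pics/wrist0.png

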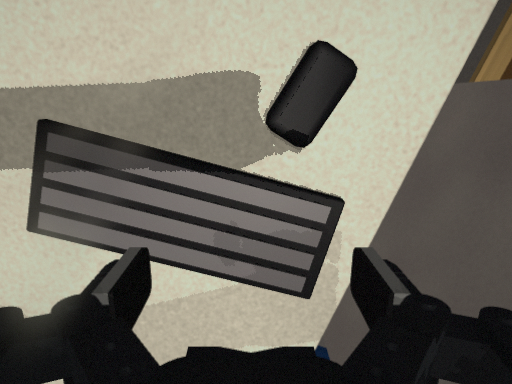

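```bash
python3 - <<'E'
from h import *
for n in ['scene','side']:
    z=np.load(f'pics/{n}0.npz'); C=cloud(n,z['d'])
    r.grab_frame(n)
    for l in ['key','key_eye','fork_key','cabinet','bracket','bead','lip','jar','beaker','bottle1']:
        for m in r.masks_of(l,n)[:5]:
            P=C[m['pixels']&(z['d']>0)]
            if len(P): print(n,l,round(m['p'],2),m['pixels'].sum(),np.round(m['at']),np.round(np.median(P,0),3),np.round(np.percentile(P,2,0),3),np.round(np.percentile(P,98,0),3))
print(r.get_obs()['clock'])
E
```

```text
scene key 0.96 465 [288. 178.] [0.285 0.276 0.024] [ 0.171  0.202 -0.003] [0.323 0.402 0.086]
scene key 0.91 336 [370. 227.] [0.385 0.558 0.028] [0.324 0.477 0.001] [0.502 0.604 0.089]
scene key 0.77 331 [294. 235.] [0.502 0.35  0.026] [0.428 0.32  0.002] [0.631 0.392 0.089]
scene key 0.57 756 [263. 282.] [0.695 0.309 0.053] [0.64  0.28  0.001] [0.742 0.342 0.092]
scene key_eye 0.75 413 [290. 178.] [0.29  0.273 0.025] [ 0.235  0.202 -0.001] [0.323 0.4   0.086]
scene key_eye 0.71 327 [368. 225.] [0.383 0.56  0.028] [0.324 0.477 0.006] [0.501 0.604 0.089]
scene key_eye 0.59 374 [295. 237.] [0.504 0.351 0.026] [ 0.423  0.316 -0.003] [0.631 0.392 0.089]
scene cabinet 0.64 12112 [110. 205.] [ 0.726 -0.092  0.272] [ 0.61  -0.265  0.015] [ 0.769 -0.007  0.303]
scene lip 0.56 12345 [110. 204.] [ 0.724 -0.093  0.27 ] [ 0.606 -0.268  0.008] [ 0.769 -0.007  0.303]
scene jar 0.39 12135 [108. 203.] [ 0.725 -0.092  0.272] [ 0.609 -0.265  0.015] [ 0.769 -0.007  0.303]
scene beaker 0.9 767 [261. 282.] [0.695 0.309 0.053] [0.676 0.278 0.001] [0.742 0.342 0.092]
scene bottle1 0.7 346 [247. 226.] [0.51
[... 883 characters left out ...]
006] [0.634 0.207 0.082]
side cabinet 0.96 7579 [289. 126.] [ 0.662 -0.111  0.192] [ 0.591 -0.271  0.002] [ 0.765 -0.007  0.306]
side bracket 0.37 579 [192. 216.] [0.707 0.311 0.062] [0.677 0.278 0.008] [0.742 0.343 0.093]
side lip 0.93 7548 [285. 127.] [ 0.662 -0.109  0.193] [ 0.591 -0.27   0.003] [ 0.765 -0.007  0.306]
side jar 0.4 565 [240. 263.] [0.498 0.347 0.027] [ 0.422  0.313 -0.001] [0.631 0.391 0.087]
side beaker 0.95 539 [196. 217.] [0.707 0.312 0.061] [0.677 0.278 0.011] [0.742 0.344 0.093]
side bottle1 0.95 759 [211. 190.] [0.741 0.207 0.096] [0.722 0.171 0.008] [0.775 0.228 0.17 ]
side bottle1 0.72 897 [178. 243.] [0.659 0.432 0.102] [0.64  0.395 0.004] [0.695 0.454 0.172]
1.25
```

```bash
python3 - <<'E'
import cv2
a=cv2.imread('pics/scene0.png')[130:280,20:190]; cv2.imwrite('pics/c1.png',cv2.resize(a,None,fx=4.5,fy=4,interpolation=cv2.INTER_CUBIC))
a=cv2.imread('pics/side0.png')[60:190,230:350]; cv2.imwrite('pics/c2.png',cv2.resize(a,None,fx=4.5,fy=4.5,interpolation=cv2.INTER_CUBIC))
E
```

```text
(no output)
```

View pics/c1.png

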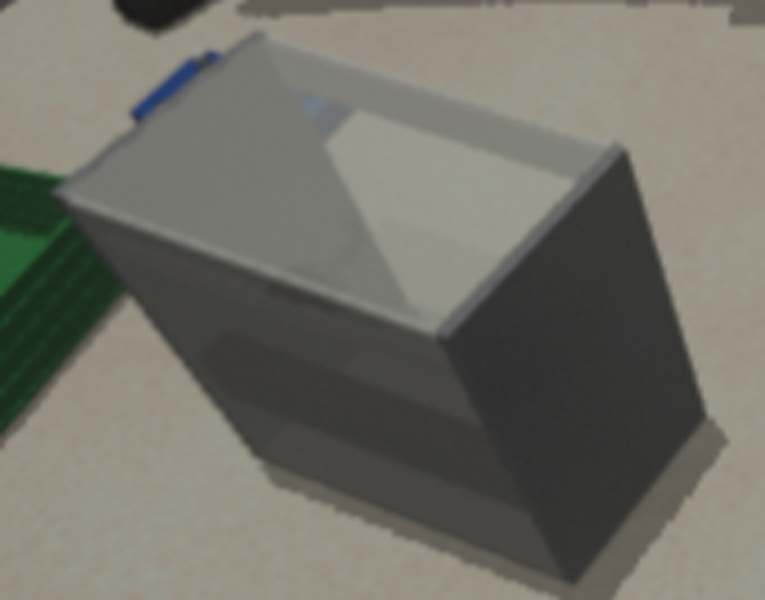

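View pics/c2.png

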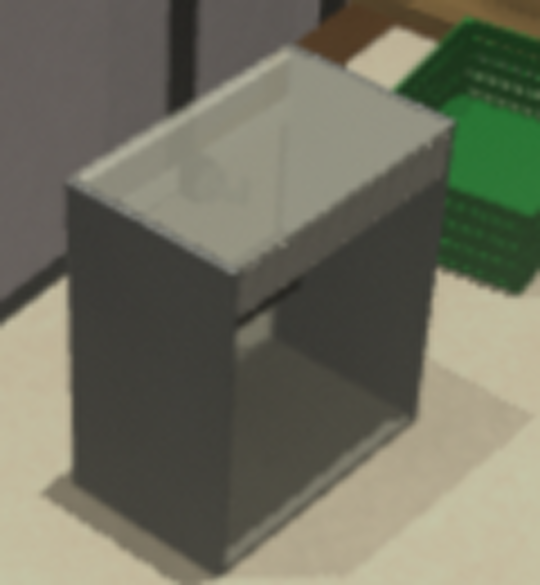

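```bash
python3 - <<'E'
from h import *
def Z(n): z=np.load(f'pics/{n}0.npz'); return z['p'],z['d'],cloud(n,z['d'])
S=Z('scene'); D=Z('side')
def plane(P):
    c=np.median(P,0)
    for _ in range(8):
        u,s,v=np.linalg.svd(P-P.mean(0),full_matrices=False); n=v[2]; e=abs((P-P.mean(0))@n); P=P[e<max(2.5*np.median(e),.001)]
    return n,P.mean(0),len(P)
# left wall
for n,A in (('scene',S),('side',D)):
    C=A[2]
    m=(C[...,2]>.05)&(C[...,2]<.28)&(abs(C[...,1]+.02)<.05)&(C[...,0]>.6)&(C[...,0]<.8)
    print(n,'wall',plane(C[m]))
    t=(C[...,2]>.29)&(C[...,2]<.315)&(C[...,0]>.55)&(C[...,0]<.85)&(C[...,1]<.05)&(C[...,1]>-.35)
    P=C[t]; print('top',len(P),P[:,2].mean(), cv2.minAreaRect((P[:,:2]*1000).astype(np.float32)), )
    q=cv2.boxPoints(cv2.minAreaRect((P[:,:2]*1000).astype(np.float32))); print(q.round(1))
C=D[2]; m=(C[...,2]>.264)&(C[...,2]<.295)&(C[...,0]>.56)&(C[...,0]<.70)&(C[...,1]<-.02)&(C[...,1]>-.25)
print('lip',plane(C[m]))
C=S[2]; m=(C[...,2]>.05)&(C[...,2]<.28)&(C[...,0]>.7)&(C[...,0]<.85)&(C[...,1]<-.03)&(C[...,1]>-.3); print('back',plane(C[m]))
# key
for n,A in (('scene',S),('side',D)):
    C=A[2]; p=A[0].astype(int).sum(2)
    m=(C[...,2]>.008)&(C[...,0]>.39)&(C[...,0]<.66)&(C[...,1]>.28)&(C[...,1]<.41)
    g=m&(p<160); P=C[g]; P=P[P[:,2]>.02]
    q=cv2.minAreaRect((P[:,:2]*1000).astype(np.float32)); print('grip',len(P),q, P.mean(0),cv2.boxPoints(q).round(1).tolist())
    P=C[m&(C[...,2]>.055)&(C[...,0]<.64)]; print('ring',len(P)); print(P[::max(1,len(P)//25)].round(3).tolist())
E
```

```text
scene wall (array([ 0.08860939,  0.99606521, -0.00157378]), array([ 0.69483951, -0.0129978 ,  0.17704235]), 2119)
top 5532 0.3011603456091543 ((681.2068481445312, -141.40879821777344), (262.9124755859375, 163.44418334960938), 85.0807113647461)
[[ 588.5 -265.4]
 [ 751.4 -279.4]
 [ 773.9  -17.4]
 [ 611.1   -3.4]]
side wall (array([ 0.07392322,  0.99725908, -0.00311356]), array([ 0.68812478, -0.01325715,  0.17122157]), 1370)
top 2420 0.30265535541207045 ((678.6675415039062, -142.94540405273438), (268.49273681640625, 167.67990112304688), 85.7525634765625)
[[ 585.1 -270.6]
 [ 752.3 -283. ]
 [ 772.2  -15.3]
 [ 605.    -2.9]]
lip (array([ 0.99667724, -0.08072243,  0.01087994]), array([ 0.60039965, -0.1320174 ,  0.27951853]), 277)
back (array([ 0.99687584, -0.07897106, -0.00145694]), array([ 0.76021429, -0.14279015,  0.17264021]), 2385)
grip 103 ((465.0703430175781, 333.84417724609375), (75.49944305419922, 15.755387306213379), 14.795209884643555) [0.46594503 0.33515933 0.02464784] [[426.6000061035156, 331.79998779296875], [430.6000061035156, 316.6000061035156], [503.6000061035156, 335.899993
[... 882 characters left out ...]
17.5], [495.8999938964844, 339.0], [490.20001220703125, 357.70001220703125]]
ring 131
[[0.634, 0.368, 0.084], [0.629, 0.373, 0.088], [0.622, 0.359, 0.08], [0.625, 0.373, 0.086], [0.618, 0.359, 0.078], [0.617, 0.365, 0.079], [0.628, 0.379, 0.08], [0.622, 0.389, 0.09], [0.623, 0.389, 0.085], [0.622, 0.394, 0.086], [0.604, 0.367, 0.072], [0.605, 0.375, 0.075], [0.615, 0.393, 0.081], [0.601, 0.378, 0.077], [0.614, 0.395, 0.079], [0.603, 0.385, 0.078], [0.595, 0.372, 0.07], [0.606, 0.391, 0.076], [0.597, 0.379, 0.071], [0.59, 0.365, 0.062], [0.587, 0.372, 0.067], [0.588, 0.376, 0.065], [0.579, 0.364, 0.06], [0.578, 0.37, 0.062], [0.581, 0.372, 0.056], [0.576, 0.372, 0.056], [0.561, 0.367, 0.058]]
```

```bash
python3 -m handwheel '[[[0.022,0.03,0.012,0,0,-0.0447,0.085],[0.022,0.03,0.012,0,0,-0.0447,0.085],[0.022,0.03,0.012,0,0,-0.0447,0.085],[0.022,0.03,0.012,0,0,-0.0447,0.085],[0.022,0.03,0.012,0,0,-0.0447,0.085],[0.022,0.03,0.012,0,0,-0.0447,0.085],[0.022,0.03,0.012,0,0,-0.0447,0.085],[0.022,0.03,0.012,0,0,-0.0447,0.085],[0.022,0.03,0.012,0,0,-0.0447,0.085],[0.022,0.03,0.012,0,0,-0.0447,0.085]]]' && python3 -m handwheel '[[[0.022,0.029,0,0,0,0,0.085],[0.022,0.029,0,0,0,0,0.085],[0.022,0.029,0,0,0,0,0.085],[0.022,0.029,0,0,0,0,0.085],[0.022,0.029,0,0,0,0,0.085],[0.022,0.029,0,0,0,0,0.085],[0.022,0.029,0,0,0,0,0.085],[0,0,0,0,0,0,0.085],[0,0,0,0,0,0,0.085]]]'
python3 - <<'E'
from h import *
o=r.get_obs(); snap('wrist','w1'); print(o['tcp_pos'],o['orientation'],o['clock']); snap('scene','s1')
print(np.array(r.get_calibration('wrist')['T_tool_cam']).round(3))
import json;np.save('pics/o1.npy',o,allow_pickle=True)
E
```

```text
clock: 2.08
tcp_pos: [0.4628, -0.3284, 0.4248]
orientation: [3.139, -0.129, 0.001]
contact_force: [1.2, -0.5, 0.7]
grip_width: 0.085
clock: 2.83
tcp_pos: [0.6171, -0.1242, 0.4235]
orientation: [-3.138, 0.118, 0.001]
contact_force: [-0.3, 0.2, -0.2]
grip_width: 0.0848
[ 0.61706753 -0.1241686   0.42346123] [-3.13827003e+00  1.17954387e-01  5.82926559e-04] 2.8333
[[-0.    -0.963 -0.271  0.069]
 [ 1.    -0.001  0.001  0.   ]
 [-0.001 -0.271  0.963 -0.071]
 [ 0.     0.     0.     1.   ]]
```

View pics/w1.png

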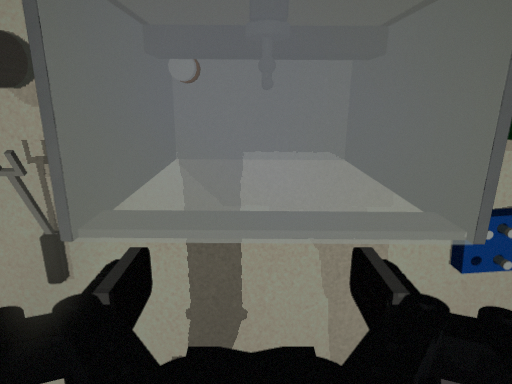

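```bash
python3 - <<'E'
import cv2,numpy as np
a=cv2.imread('pics/w1.png')[0:110,220:315].astype(float); a=np.clip((a-100)*3,0,255).astype(np.uint8) if a.mean()>100 else np.clip(a*2,0,255).astype(np.uint8)
cv2.imwrite('pics/c3.png',cv2.resize(a,None,fx=5.4,fy=5.4,interpolation=cv2.INTER_CUBIC))
E
```

```text
(no output)
```

View pics/c3.png

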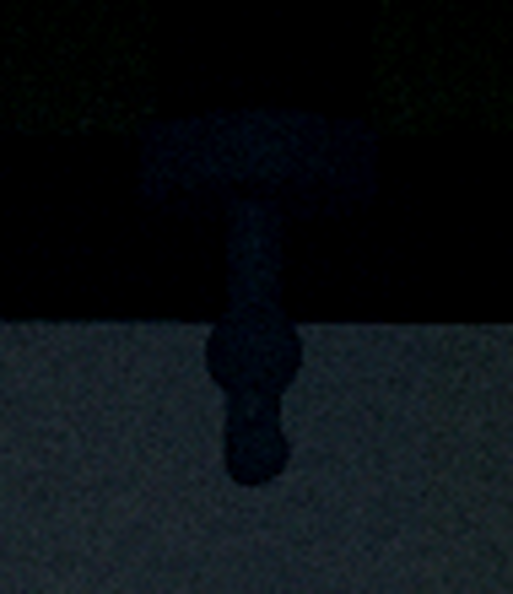

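```bash
cat >> h.py <<'E'
def onz(n,uv,z,o=None):
    s,R,t=rays(n,uv,o); d=s@R.T; return t+d*((z-t[2])/d[:,2])[:,None]
CX=np.array([.9968,-.080]);CY=np.array([.080,.9968])
def cab(p): p=np.atleast_2d(p)[:,:2]; return np.c_[p@CX,p@CY]
E
python3 - <<'E'
from h import *
o=np.load('pics/o1.npy',allow_pickle=True).item()
b=onz('wrist',[267,65.2],.25,o); t=onz('wrist',[267.6,83.5],.2735,o); c=onz('wrist',[268,39.8],.235,o)
l=onz('wrist',[[72,240],[460,243],[65,210],[475,215]],.303,o)
for q in (b,t,c,l): print(q.round(4),cab(q).round(4))
E
python3 -m handwheel '[[[0.03,0,0,0,0,0,0.085],[0.03,0,0,0,0,0,0.085],[0.015,-0.01,0,0,0,0,0.085],[0,0,0,0,0,0,0.085],[0,0,0,0,0,0,0.085]]]'
python3 - <<'E'
from h import *
o=r.get_obs(); p,d=snap('wrist','w2'); print(o['tcp_pos'],o['orientation'],o['clock'])
np.save('pics/o2.npy',o,allow_pickle=True)
print(proj('wrist',[.7,-.14,.25],o))
a=np.clip(p[40:200,190:350,::-1]*1.5,0,255).astype(np.uint8); cv2.imwrite('pics/c4.png',cv2.resize(a,None,fx=3.7,fy=3.7,interpolation=cv2.INTER_CUBIC))
E
```

```text
[[ 0.7064 -0.1422  0.25  ]] [[ 0.7155 -0.0853]]
[[ 0.6937 -0.1407  0.2735]] [[ 0.7027 -0.0848]]
[[ 0.7243 -0.1448  0.235 ]] [[ 0.7336 -0.0864]]
[[ 0.6106 -0.0143  0.303 ]
 [ 0.5908 -0.2509  0.303 ]
 [ 0.63   -0.0144  0.303 ]
 [ 0.6085 -0.2581  0.303 ]] [[ 0.6098  0.0346]
 [ 0.609  -0.2028]
 [ 0.6292  0.036 ]
 [ 0.6272 -0.2086]]
clock: 3.35
tcp_pos: [0.6906, -0.1397, 0.4233]
orientation: [3.138, -0.131, -0.002]
contact_force: [-0.1, -0.3, 0.2]
grip_width: 0.0846
[ 0.69062458 -0.13966249  0.42330042] [ 3.13782573e+00 -1.31487854e-01 -1.77969500e-03] 3.35
[[249.28417652 181.20229909]]
```

View pics/w2.png

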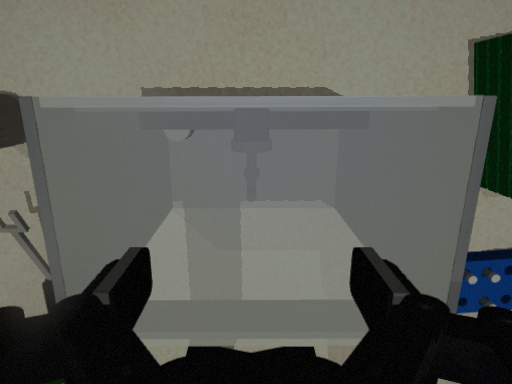

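View pics/c4.png

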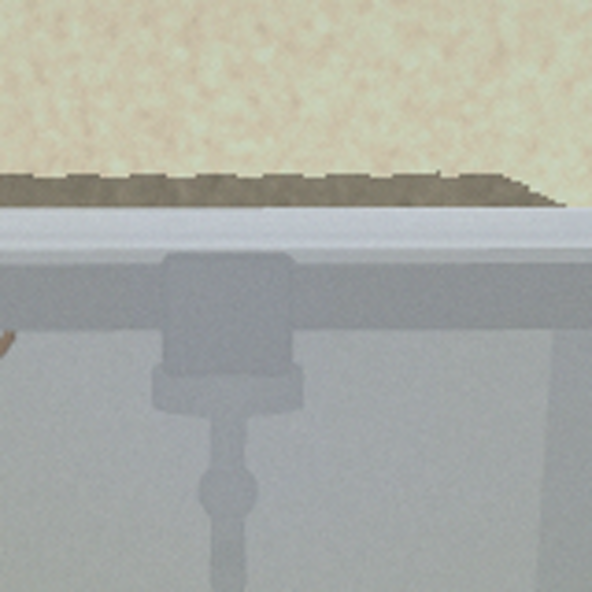

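```bash
python3 - <<'E'
from h import *
p=np.load('pics/w2.npz')['p']
a=np.clip((p[140:220,215:290,::-1].astype(float)-90)*2.2,0,255).astype(np.uint8); cv2.imwrite('pics/c5.png',cv2.resize(a,None,fx=7,fy=7,interpolation=cv2.INTER_CUBIC))
E
```

```text
(no output)
```

View pics/c5.png

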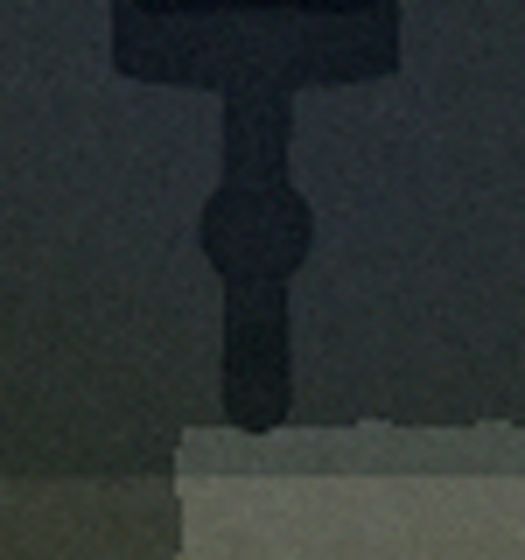

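```bash
python3 - <<'E'
from h import *
o=np.load('pics/o2.npy',allow_pickle=True).item()
for uv,z in (([251.7,172.9],.25),([251.9,202],.2735),([251.9,202],.271),([231.1,150.2],.25),([272.1,150.2],.25),):
    q=onz('wrist',uv,z,o); print(z,q.round(4),cab(q).round(4))
q=onz('wrist',[[25,97],[490,97]],.303,o); print(q,cab(q))
o1=np.load('pics/o1.npy',allow_pickle=True).item()
for zz in (.2735,.271): q=onz('wrist',[267.3,90],zz,o1); print('front tip v1',cab(q)) 
# triangulate bead from two views
s1,R1,t1=rays('wrist',[267,65.2],o1); s2,R2,t2=rays('wrist',[251.7,172.9],o)
d1=R1@s1[0];d2=R2@s2[0]; A=np.c_[d1,-d2]; x=np.linalg.lstsq(A,t2-t1,rcond=None)[0]; print(t1+d1*x[0],t2+d2*x[1])
E
```

```text
0.25 [[ 0.7061 -0.1423  0.25  ]] [[ 0.7153 -0.0854]]
0.2735 [[ 0.691  -0.1411  0.2735]] [[ 0.7    -0.0853]]
0.271 [[ 0.6902 -0.141   0.271 ]] [[ 0.6993 -0.0853]]
0.25 [[ 0.7242 -0.1288  0.25  ]] [[ 0.7321 -0.0705]]
0.25 [[ 0.7216 -0.1585  0.25  ]] [[ 0.732  -0.1002]]
[[ 0.76980384 -0.02414282  0.303     ]
 [ 0.74859257 -0.2753421   0.303     ]] [[ 0.7692719   0.03751874]
 [ 0.76822445 -0.2145736 ]]
front tip v1 [[ 0.69885263 -0.08466373]]
front tip v1 [[ 0.69891173 -0.08478166]]
[ 0.70629991 -0.14220457  0.25062942] [ 0.70627426 -0.14232394  0.25063345]
```

```bash
cat >> h.py <<'E'
def uv2w(u,v,z): 
    p=u*CX+v*CY; return np.array([p[0],p[1],z])
def Rky(yaw,tilt): return Ro.from_euler('z',yaw)*Ro.from_euler('y',-tilt)
EYE=np.array([.1618,0,.0778])
def tcp_for_eye(eye,yaw,tilt,lean,g):  # g grasp pt in key frame; tool leans back 'lean' rel. to key normal
    K=Rky(yaw,tilt); org=eye-K.apply(EYE); gp=org+K.apply(g)
    tz=(K*Ro.from_euler('y',-lean)).apply([0,0,-1]); return gp-.054*tz, tz
E
python3 - <<'E'
from h import *
for t in (12,15,18):
  for u,z in ((.717,.2505),(.7033,.276)):
    print(t,u,tcp_for_eye(uv2w(u,-.0853,z),-.080,np.radians(t),np.radians(12),np.array([-.015,0,.024])))
print(r.get_obs()['joints'])
E
```

```text
12 0.717 (array([ 0.52475455, -0.12770554,  0.21044833]), array([ 0.40543578, -0.03250423, -0.91354546]))
12 0.7033 (array([ 0.51109839, -0.12660954,  0.23594833]), array([ 0.40543578, -0.03250423, -0.91354546]))
15 0.717 (array([ 0.52709496, -0.12789317,  0.20088834]), array([ 0.4525385 , -0.03628051, -0.89100652]))
15 0.7033 (array([ 0.5134388 , -0.12679717,  0.22638834]), array([ 0.4525385 , -0.03628051, -0.89100652]))
18 0.717 (array([ 0.52993089, -0.12812053,  0.19146433]), array([ 0.49840085, -0.03995735, -0.8660254 ]))
18 0.7033 (array([ 0.51627473, -0.12702453,  0.21696433]), array([ 0.49840085, -0.03995735, -0.8660254 ]))
[ 0.22259521  0.46350801 -0.17373669  1.30799674  0.07950386  1.37757438
 -1.60219244]
```

```bash
python3 -m handwheel '[[[-0.0356,0.0025,0,-0.0075,-0.094,0,0.085],[-0.0356,0.0025,0,-0.0075,-0.094,0,0.085],[-0.0356,0.0025,0,-0.0075,-0.094,0,0.085],[-0.0356,0.0025,0,-0.0075,-0.094,0,0.085],[-0.0356,0.0025,0,-0.0075,-0.094,0,0.085],[0,0,-0.038,0,0,0,0.085],[0,0,-0.038,0,0,0,0.085],[0,0,-0.038,0,0,0,0.085],[0,0,-0.038,0,0,0,0.085],[0,0,-0.038,0,0,0,0.085]]]'; python3 -m handwheel '[[[0,0,0,0,0,0,0.085],[0,0,0,0,0,0,0.085]]]'
python3 - <<'E'
from h import *
o=r.get_obs(); print(o['tcp_pos'],o['joints'],Ro.from_rotvec(o['orientation']).as_matrix()[:,2], o['contact_force'])
snap('scene','s3'); snap('wrist','w3')
E
```

```text
clock: 4.23
tcp_pos: [0.5116, -0.1252, 0.234]
orientation: [3.032, -0.124, 0.733]
contact_force: [0.5, -0.7, 0.1]
grip_width: 0.085
clock: 4.4
tcp_pos: [0.5114, -0.1247, 0.2332]
orientation: [3.036, -0.123, 0.723]
contact_force: [0.5, -0.7, 1.5]
grip_width: 0.0855
[ 0.51143134 -0.12468671  0.23316746] [ 0.30854077  0.19733887 -0.19501013  2.23410271  0.07001216  0.24684845
 -1.58904785] [ 0.44949251 -0.03598847 -0.89255886] [ 0.47311586 -0.6556677   1.46345663]
```

View pics/s3.png

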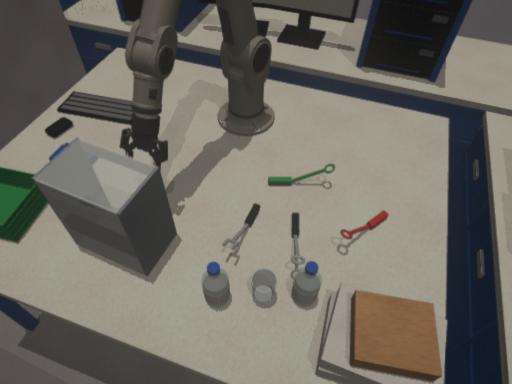

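View pics/w3.png

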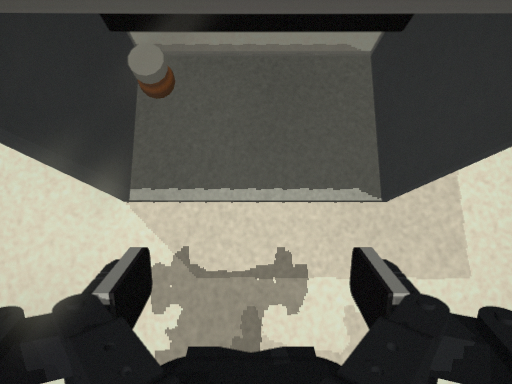

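```bash
python3 -m handwheel '[[[-0.005,0.01,0.01,0.0075,0.094,0,0.085],[-0.005,0.02,0.01,0.0075,0.094,0,0.085],[-0.005,0.03,0.01,0.0075,0.094,0,0.085],[-0.005,0.03,0.01,0.0075,0.094,0,0.085],[-0.005,0.03,0.01,0.0075,0.094,0,0.085],[0,0.03,0.01,0,0,0.124,0.085],[0,0.03,0.01,0,0,0.124,0.085],[0,0.03,0,0,0,0.124,0.085],[0,0.03,0,0,0,0.124,0.085],[0,0.03,0,0,0,0.124,0.085]]]'; python3 -m handwheel '[[[0,0.03,0,0,0,0.124,0.085],[0,0.03,0,0,0,0.124,0.085],[0,0.03,0,0,0,0.124,0.085],[0,0.03,0,0,0,0.124,0.085],[0,0.03,0,0,0,0.124,0.085],[0,0,0,0,0,0.124,0.085],[0,0,0,0,0,0.124,0.085],[0,0,0,0,0,0.124,0.085],[0,0,0,0,0,0.124,0.085],[0,0,0,0,0,0.124,0.085]]]'; python3 -m handwheel '[[[0,0,0,0,0,0.124,0.085],[0,0,0,0,0,0.124,0.085],[0,0,0,0,0,0.124,0.085],[0,0,0,0,0,0.124,0.085],[0,0,0,0,0,0.124,0.085],[0,0,0,0,0,0.124,0.085],[0,0,0,0,0,0.124,0.085],[0,0,0,0,0,0.124,0.085],[0,0,0,0,0,0.124,0.085],[0,0,0,0,0,0.124,0.085]]]'; python3 -m handwheel '[[[0,0,0,0,0,0.124,0.085],[0,0,0,0,0,0.124,0.085],[0,0,0,0,0,0.124,0.085],[0,0,0,0,0,0,0.085]]]'
python3 - <<'E'
from h import *
o=r.get_obs(); print(o['clock'],o['tcp_pos'],o['joints'],Ro.from_rotvec(o['orientation']).as_matrix().round(3))
snap('wrist','w4');np.save('pics/o4.npy',o,allow_pickle=True)
E
```

```text
clock: 5.33
tcp_pos: [0.4889, 0.1472, 0.3079]
orientation: [3.025, 0.846, 0.01]
contact_force: [1.2, -0.1, -0.3]
grip_width: 0.0849
clock: 6.17
tcp_pos: [0.4889, 0.2957, 0.3075]
orientation: [1.969, 2.444, 0.007]
contact_force: [-1.1, -0.4, -0.5]
grip_width: 0.0849
clock: 7.0
tcp_pos: [0.489, 0.2955, 0.3073]
orientation: [0.184, 3.131, 0.002]
contact_force: [0.8, 0.6, 0.9]
grip_width: 0.0855
clock: 7.33
tcp_pos: [0.4891, 0.2953, 0.3068]
orientation: [-0.395, 3.112, 0.001]
contact_force: [0.3, 0.2, -0.2]
grip_width: 0.0848
7.3333 [0.48913297 0.29529532 0.30676651] [ 0.12264583  0.49498378 -1.03493715  1.75763576  0.46564354  1.15456464
  0.77009522] [[-0.968 -0.25   0.004]
 [-0.25   0.968  0.001]
 [-0.004 -0.    -1.   ]]
```

View pics/w4.png

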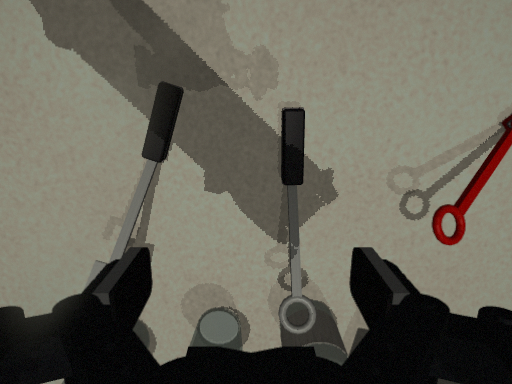

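```bash
python3 - <<'E'
from h import *
o=np.load('pics/o4.npy',allow_pickle=True).item(); z=np.load('pics/w4.npz'); p=z['p']
a=p[95:200,265:325,::-1]; cv2.imwrite('pics/c6.png',cv2.resize(np.clip(a.astype(float)*2.5,0,255).astype(np.uint8),None,fx=5.6,fy=5.6,interpolation=cv2.INTER_CUBIC))
e=onz('wrist',[297.3,314.2],.0778,o)[0]; print('eye',e)
C=cloud('wrist',z['d'],o); m=(p.astype(int).sum(2)<110); m[:95]=0;m[200:]=0;m[:,:270]=0;m[:,320:]=0
m&=(C[...,2]>.022)&(C[...,2]<.032)
P=C[m]; q=cv2.minAreaRect((P[:,:2]*1000).astype(np.float32)); print(m.sum(),P[:,2].mean(),q,cv2.boxPoints(q))
E
```

```text
eye [0.61819134 0.37788633 0.0778    ]
1372 0.02619840638369541 ((460.38262939453125, 333.6719665527344), (78.8128662109375, 21.86473846435547), 15.71864128112793) [[419.48813 333.51974]
 [425.4116  312.4727 ]
 [501.27713 333.8242 ]
 [495.35367 354.87125]]
```

View pics/c6.png

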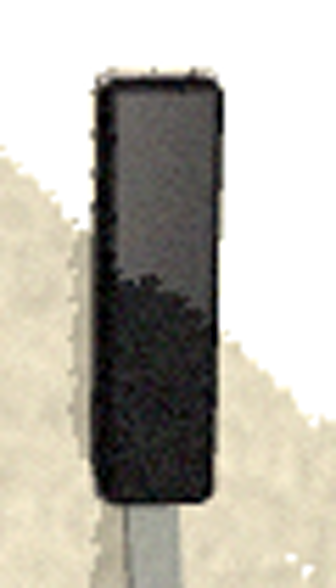

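```bash
python3 -m handwheel '[[[-0.0085,0.007,-0.035,0,0,0.004,0.085],[-0.0085,0.007,-0.035,0,0,0.004,0.085],[-0.0085,0.007,-0.035,0,0,0.004,0.085],[-0.0085,0.007,-0.035,0,0,0.004,0.085],[-0.0085,0.0067,-0.035,0,0,0.003,0.085],[0,0,-0.025,0,0,0,0.085],[0,0,0,0,0,0,0.06],[0,0,0,0,0,0,0.06]]]'
python3 - <<'E'
from h import *
o=r.get_obs(); print(o['clock'],o['tcp_pos'],o['joints'],Ro.from_rotvec(o['orientation']).as_matrix().round(3))
snap('wrist','w5')
E
```

```text
clock: 8.05
tcp_pos: [0.4461, 0.33, 0.1045]
orientation: [-0.417, 3.114, -0.002]
contact_force: [-0.3, -0.2, 0.7]
grip_width: 0.0635
8.05 [0.44607503 0.33003467 0.10453622] [-0.11332873  0.71545332 -0.84549746  1.94465693  0.73499693  0.82295731
  0.46696521] [[-0.965 -0.263  0.   ]
 [-0.263  0.965 -0.001]
 [-0.    -0.001 -1.   ]]
```

View pics/w5.png

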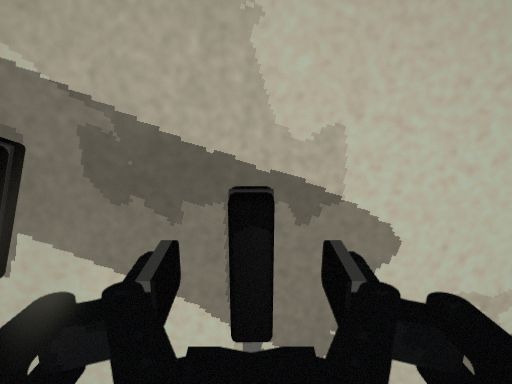

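```bash
python3 -m handwheel '[[[0,0,-0.015,0,0,0,0.06],[0,0,-0.012,0,0,0,0.06],[0,0,0,0,0,0,0.06],[0,0,0,0,0,0,0.0],[0,0,0,0,0,0,0.0],[0,0,0,0,0,0,0.0],[0,0,0,0,0,0,0.0],[0,0,0,0,0,0,0.0]]]' 100
python3 -m handwheel '[[[0,0,0,0,0,0,0],[0,0,0,0,0,0,0],[0,0,0,0,0,0,0]]]'
```

```text
clock: 8.77
tcp_pos: [0.4458, 0.3304, 0.0778]
orientation: [-0.421, 3.112, 0.0]
contact_force: [-0.8, -0.6, 5.1]
grip_width: 0.0204
clock: 9.02
tcp_pos: [0.4458, 0.3304, 0.0778]
orientation: [-0.421, 3.112, 0.0]
contact_force: [-0.1, -1.4, 4.9]
grip_width: 0.0203
```

```bash
python3 -m handwheel '[[[0,0,0.02,0,0,0,0],[0,0,0.035,0,0,0,0],[0,0,0.035,0.0232,-0.0842,0,0],[0,0,0.035,0.0232,-0.0842,0,0],[0,0,0.035,0.0232,-0.0842,0,0],[0,0,0,0,0,-0.12,0],[0,0,0,0,0,-0.12,0],[0,0,0,0,0,-0.12,0],[0,0,0,0,0,-0.12,0],[0,0,0,0,0,-0.12,0]]]'
python3 - <<'E'
from h import *
o=r.get_obs(); print(o['clock'],o['tcp_pos'],o['joints'],Ro.from_rotvec(o['orientation']).as_matrix().round(3))
snap('side','d6')
E
```

```text
clock: 9.85
tcp_pos: [0.4451, 0.33, 0.2373]
orientation: [0.483, 2.841, -0.064]
contact_force: [-0.1, 0.9, -1.4]
grip_width: 0.0205
9.85 [0.44508767 0.3300183  0.23725989] [-0.23483332  0.4194845  -0.77470223  1.95735964  0.6995286   0.92672301
 -0.16490054] [[-0.912  0.33   0.245]
 [ 0.319  0.944 -0.086]
 [-0.26   0.    -0.966]]
```

View pics/d6.png

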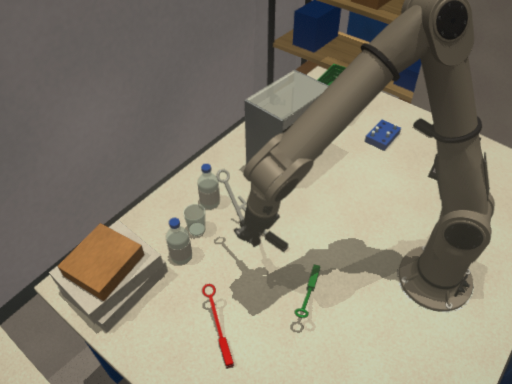

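```bash
python3 -m handwheel '[[[0,-0.015,0,0,0,-0.107,0],[0,-0.015,0,0,0,-0.107,0],[0,-0.015,0,0,0,-0.107,0],[0,-0.015,0,0,0,-0.107,0],[0,-0.015,0,0,0,-0.107,0],[0,-0.015,0,0,0,-0.107,0],[0.003,-0.03,-0.008,0,0,0,0],[0.003,-0.03,-0.008,0,0,0,0],[0.003,-0.03,-0.008,0,0,0,0],[0.003,-0.03,-0.008,0,0,0,0]]]'
python3 -m handwheel '[[[0.003,-0.03,-0.007,0,0,0,0],[0.003,-0.03,-0.007,0,0,0,0],[0.003,-0.03,-0.007,0,0,0,0],[0.003,-0.02,-0.005,0,0,0,0],[0,0,0,0,0,0,0]]]'
cat >> h.py <<'E'
def kst(o=None):
    o=o or r.get_obs(); R=Ro.from_rotvec(o['orientation']).as_matrix(); kx=-R[:,0]; eye=np.array(o['tcp_pos'])+.1774*kx
    cu=cab(eye)[0]; ct=cab(o['tcp_pos'])[0]
    print('t',round(o['clock'],2),'eye uvz',cu.round(4),eye[2].round(4),'tcp',np.round(o['tcp_pos'],4),'uv',ct.round(4),'yaw',round(np.arctan2(kx[1],kx[0]),4),'tilt',round(np.degrees(np.arcsin(kx[2])),2),'roll',round(R[2,1],4),'F',np.round(o['contact_force'],1),'Fu',round(o['contact_force'][:2]@CX,1),'w',round(o['grip_width'],4),'q',np.round(o['joints'],2))
    return o,eye
E
python3 - <<'E'
from h import *
kst()
snap('side','d7');snap('scene','s7')
E
```

```text
clock: 10.73
tcp_pos: [0.4573, 0.1189, 0.2047]
orientation: [1.353, 2.57, -0.178]
contact_force: [0.4, 0.6, -0.6]
grip_width: 0.0196
clock: 11.15
tcp_pos: [0.4685, 0.0049, 0.1778]
orientation: [1.363, 2.566, -0.186]
contact_force: [-0.4, -0.7, -2.1]
grip_width: 0.0197
t 11.15 eye uvz [ 0.5737 -0.0914] 0.2239 tcp [0.4685 0.0049 0.1778] uv [0.4666 0.0424] yaw -0.976 tilt 15.05 roll -0.0042 F [-0.4 -0.7 -2.1] Fu -0.4 w 0.0197 q [ 0.16  0.33 -0.51  2.2   0.67  0.7  -0.26]
```

View pics/d7.png

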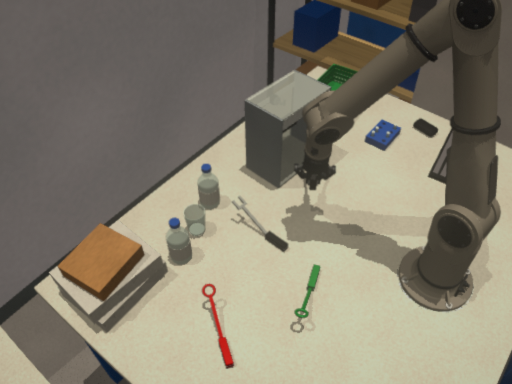

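View pics/s7.png

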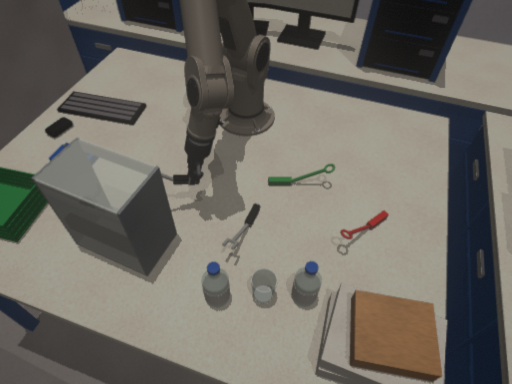

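```bash
python3 -m handwheel '[[[0.0021,-0.0162,0,0,0,0.112,0],[0.0021,-0.0162,0,0,0,0.112,0],[0.0021,-0.0162,0,0,0,0.112,0],[0.0021,-0.0162,0,0,0,0.112,0],[0.0021,-0.0162,0,0,0,0.112,0],[0.0021,-0.0162,0,0,0,0.112,0],[0.0021,-0.0162,0,0,0,0.112,0],[0.0021,-0.0162,0,0,0,0.112,0],[0,0,0,0,0,0,0],[0,0,0,0,0,0,0]]]'
python3 - <<'E'
from h import *
kst()
p,d=snap('side','d8');q,d=snap('scene','s8')
a=cv2.resize(p[60:190,230:350],None,fx=4,fy=4,interpolation=cv2.INTER_CUBIC);cv2.imwrite('pics/c8.png',a[:,:,::-1])
E
```

```text
clock: 12.08
tcp_pos: [0.4864, -0.1185, 0.1791]
orientation: [0.128, 2.877, -0.016]
contact_force: [-0.2, 0.1, -1.2]
grip_width: 0.02
t 12.08 eye uvz [ 0.6656 -0.0808] 0.225 tcp [ 0.4864 -0.1185  0.1791] uv [ 0.4943 -0.0792] yaw -0.0893 tilt 15.02 roll 0.0009 F [-0.2  0.1 -1.2] Fu -0.2 w 0.02 q [ 0.76  0.38 -0.74  2.19  0.58  0.47  1.07]
```

View pics/c8.png

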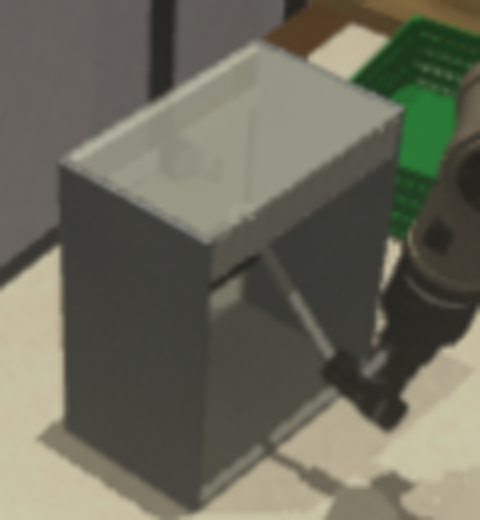

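```bash
python3 -m handwheel '[[[0,-0.002,0.015,0,0,0.009,0],[0,-0.0025,0.02,0,0,0,0],[0,0,0.015,0,0,0,0],[0,0,0,0,0,0,0],[0,0,0,0,0,0,0]]]'
python3 - <<'E'
from h import *
kst()
p,d=snap('side','d9')
a=cv2.resize(p[60:160,230:350],None,fx=5,fy=5,interpolation=cv2.INTER_CUBIC);cv2.imwrite('pics/c9.png',a[:,:,::-1])
E
```

```text
clock: 12.6
tcp_pos: [0.4867, -0.1211, 0.2295]
orientation: [0.108, 2.876, -0.016]
contact_force: [0.3, -0.1, -1.4]
grip_width: 0.0198
t 12.6 eye uvz [ 0.6662 -0.0809] 0.2756 tcp [ 0.4867 -0.1211  0.2295] uv [ 0.4949 -0.0818] yaw -0.0751 tilt 15.09 roll -0.001 F [ 0.3 -0.1 -1.4] Fu 0.3 w 0.0198 q [ 0.88  0.31 -0.86  2.14  0.44  0.57  1.23]
```

View pics/c9.png

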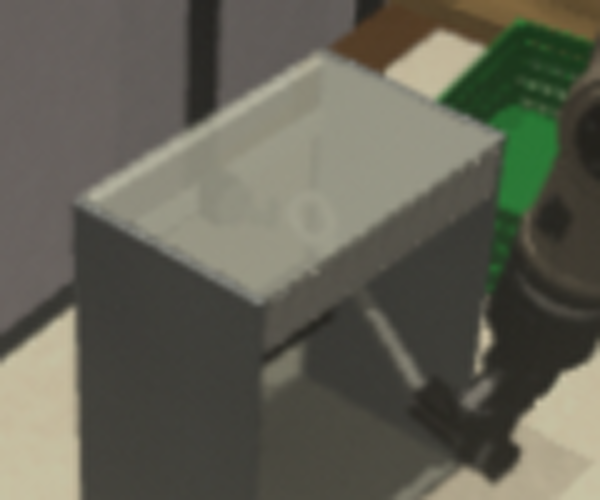

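```bash
python3 - <<'E'
from h import *
o,e=kst(); print(proj('side',e)); 
print('tip',proj('side',uv2w(.7033,-.0853,.2735)),'collar',proj('side',uv2w(.7323,-.0853,.25)),'ring+5u',proj('side',e+.005*np.r_[CX,0]))
p,d=snap('scene','s9'); print(proj('scene',e),proj('scene',uv2w(.7033,-.0853,.2735)))
a=p[165:235,60:130]; cv2.imwrite('pics/c10.png',cv2.resize(np.clip((a[:,:,::-1].astype(float)-60)*2,0,255).astype(np.uint8),None,fx=8,fy=8,interpolation=cv2.INTER_CUBIC))
E
```

```text
t 12.65 eye uvz [ 0.6656 -0.0812] 0.2745 tcp [ 0.4861 -0.1213  0.2286] uv [ 0.4942 -0.082 ] yaw -0.0754 tilt 14.99 roll -0.0006 F [-0.   1.1 -2.2] Fu -0.1 w 0.0198 q [ 0.88  0.31 -0.86  2.14  0.44  0.57  1.23]
[[292.13750105 103.56957247]]
tip [[284.30734522  98.814672  ]] collar [[277.626462   101.10688362]] ring+5u [[290.98602359 102.96826384]]
[[107.04340635 173.78728638]] [[ 96.17751952 183.73348145]]
```

View pics/c10.png

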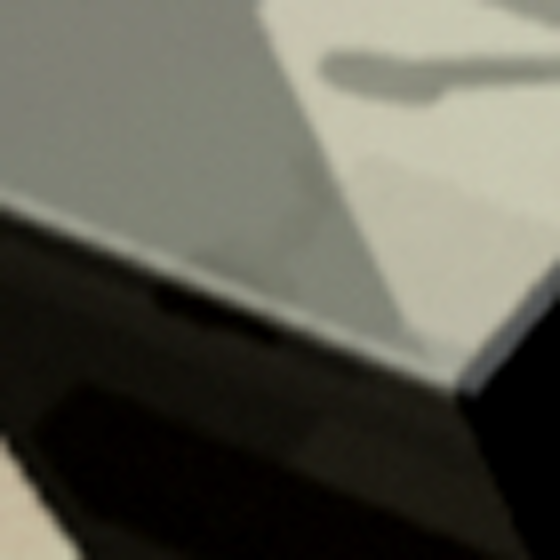

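```bash
python3 -m handwheel '[[[0.0093,-0.0018,0,0,0,0,0],[0.0093,-0.0018,0,0,0,0,0],[0.0093,-0.0018,0,0,0,0,0],[0.0091,-0.0018,0,0,0,0,0],[0,0,0,0,0,0,0],[0,0,0,0,0,0,0]]]'
python3 - <<'E'
from h import *
kst()
p,d=snap('side','d10')
a=cv2.resize(p[85:120,260:310],None,fx=12,fy=12,interpolation=cv2.INTER_CUBIC);cv2.imwrite('pics/c11.png',np.clip((a[:,:,::-1].astype(float)-90)*2,0,255))
kst()
E
```

```text
clock: 13.2
tcp_pos: [0.5239, -0.1297, 0.2286]
orientation: [0.111, 2.878, -0.013]
contact_force: [0.3, -0.2, -1.2]
grip_width: 0.0199
t 13.2 eye uvz [ 0.7039 -0.0869] 0.2744 tcp [ 0.5239 -0.1297  0.2286] uv [ 0.5326 -0.0874] yaw -0.0774 tilt 14.98 roll 0.0009 F [ 0.3 -0.2 -1.2] Fu 0.3 w 0.0199 q [ 0.83  0.37 -0.82  2.06  0.48  0.61  1.2 ]
t 13.25 eye uvz [ 0.7033 -0.0869] 0.2742 tcp [ 0.5232 -0.1296  0.2285] uv [ 0.5319 -0.0874] yaw -0.0773 tilt 14.95 roll 0.0005 F [ 0.8 -0.4 -1.6] Fu 0.8 w 0.0197 q [ 0.83  0.37 -0.82  2.06  0.48  0.61  1.2 ][ WARN:0@1.885] global loadsave.cpp:1063 imwrite_ Unsupported depth image for selected encoder is fallbacked to CV_8U.
```

View pics/c11.png

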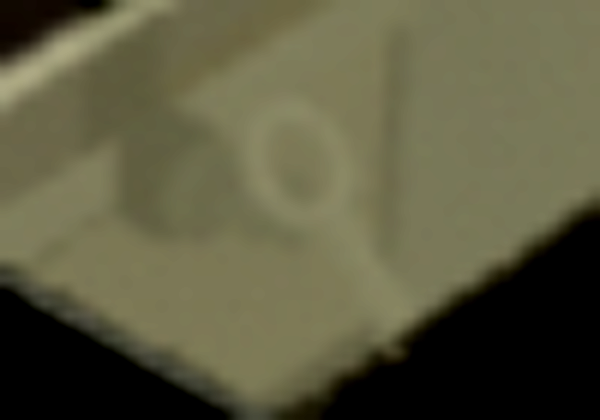

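```bash
python3 -m handwheel '[[[0,0.001,-0.003,0,0,0,0],[0,0,-0.003,0,0,0,0],[0,0,0,0,0,0,0]]]';python3 -m handwheel '[[[0,0,-0.003,0,0,0,0],[0,0,-0.003,0,0,0,0],[0,0,0,0,0,0,0]]]'; python3 -m handwheel '[[[0,0,-0.002,0,0,0,0],[0,0,-0.002,0,0,0,0],[0,0,0,0,0,0,0]]]'
python3 - <<'E'
from h import *
kst()
p,d=snap('side','d11')
a=cv2.resize(p[85:120,260:310],None,fx=12,fy=12,interpolation=cv2.INTER_CUBIC);cv2.imwrite('pics/c12.png',np.clip((a[:,:,::-1].astype(float)-90)*2,0,255).astype(np.uint8))
kst()
E
```

```text
clock: 13.5
tcp_pos: [0.5224, -0.1288, 0.2221]
orientation: [0.111, 2.879, -0.015]
contact_force: [0.2, -0.4, -0.6]
grip_width: 0.02
clock: 13.75
tcp_pos: [0.5227, -0.1289, 0.2162]
orientation: [0.111, 2.879, -0.015]
contact_force: [0.3, 0.0, -1.5]
grip_width: 0.0197
clock: 14.0
tcp_pos: [0.523, -0.1288, 0.2125]
orientation: [0.111, 2.878, -0.015]
contact_force: [0.7, 0.1, -1.8]
grip_width: 0.0196
t 14.0 eye uvz [ 0.7031 -0.0861] 0.2583 tcp [ 0.523  -0.1288  0.2125] uv [ 0.5317 -0.0866] yaw -0.0774 tilt 14.96 roll -0.0 F [ 0.7  0.1 -1.8] Fu 0.7 w 0.0196 q [ 0.8   0.39 -0.79  2.08  0.52  0.58  1.17]
t 14.05 eye uvz [ 0.7031 -0.086 ] 0.2584 tcp [ 0.5231 -0.1288  0.2126] uv [ 0.5317 -0.0865] yaw -0.0772 tilt 14.97 roll -0.0 F [-0.3 -0.3 -0.7] Fu -0.3 w 0.0198 q [ 0.8   0.39 -0.79  2.08  0.52  0.58  1.17]
```

View pics/c12.png

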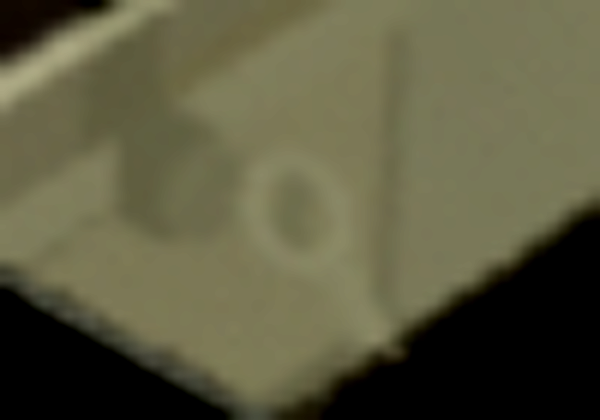

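```bash
python3 -m handwheel '[[[0,0,-0.002,0,0,0,0],[0,0,-0.002,0,0,0,0],[0,0,0,0,0,0,0]]]';python3 -m handwheel '[[[0,0,-0.002,0,0,0,0],[0,0,0,0,0,0,0],[0,0,0,0,0,0,0]]]'; python3 -m handwheel '[[[0,0,-0.001,0,0,0,0],[0,0,0,0,0,0,0],[0,0,0,0,0,0,0]]]'
python3 - <<'E'
from h import *
kst()
E
```

```text
clock: 14.3
tcp_pos: [0.523, -0.1288, 0.2084]
orientation: [0.111, 2.879, -0.015]
contact_force: [-0.3, 0.3, -1.1]
grip_width: 0.02
clock: 14.55
tcp_pos: [0.5232, -0.1288, 0.2067]
orientation: [0.111, 2.878, -0.015]
contact_force: [0.3, -0.2, -1.8]
grip_width: 0.0198
clock: 14.8
tcp_pos: [0.5232, -0.1288, 0.2058]
orientation: [0.111, 2.878, -0.015]
contact_force: [-0.4, -0.6, -1.6]
grip_width: 0.0202
t 14.8 eye uvz [ 0.7032 -0.0861] 0.2517 tcp [ 0.5232 -0.1288  0.2058] uv [ 0.5318 -0.0866] yaw -0.0773 tilt 14.99 roll -0.0001 F [-0.4 -0.6 -1.6] Fu -0.4 w 0.0202 q [ 0.79  0.4  -0.78  2.08  0.53  0.56  1.15]
```

```bash
for i in 1; do python3 -m handwheel '[[[0,0,-0.001,0,0,0,0],[0,0,0,0,0,0,0],[0,0,0,0,0,0,0]]]'; done; python3 -m handwheel '[[[0,0,-0.001,0,0,0,0],[0,0,0,0,0,0,0],[0,0,0,0,0,0,0]]]';  python3 -c "
from h import *
kst()"
```

```text
clock: 15.05
tcp_pos: [0.5232, -0.1288, 0.2048]
orientation: [0.111, 2.878, -0.015]
contact_force: [-0.7, 0.8, -1.7]
grip_width: 0.0196
clock: 15.3
tcp_pos: [0.5233, -0.1288, 0.2039]
orientation: [0.111, 2.878, -0.015]
contact_force: [-0.9, 0.4, -1.0]
grip_width: 0.0199
t 15.3 eye uvz [ 0.7033 -0.086 ] 0.2498 tcp [ 0.5233 -0.1288  0.2039] uv [ 0.5319 -0.0865] yaw -0.0773 tilt 15.0 roll -0.0 F [-0.9  0.4 -1. ] Fu -0.9 w 0.0199 q [ 0.79  0.4  -0.78  2.08  0.54  0.56  1.15]
```

```bash
python3 -m handwheel '[[[0,0,-0.001,0,0,0,0],[0,0,0,0,0,0,0],[0,0,0,0,0,0,0]]]'; python3 -c "
from h import *
kst()"
```

```text
clock: 15.55
tcp_pos: [0.5236, -0.1288, 0.2031]
orientation: [0.111, 2.877, -0.015]
contact_force: [0.7, -0.2, -0.3]
grip_width: 0.0199
t 15.55 eye uvz [ 0.7035 -0.086 ] 0.2491 tcp [ 0.5236 -0.1288  0.2031] uv [ 0.5322 -0.0865] yaw -0.0772 tilt 15.04 roll -0.0001 F [ 0.7 -0.2 -0.3] Fu 0.7 w 0.0199 q [ 0.78  0.4  -0.78  2.08  0.54  0.56  1.15]
```

```bash
python3 -m handwheel '[[[0,0,-0.0008,0,0,0,0],[0,0,0,0,0,0,0],[0,0,0,0,0,0,0]]]'; python3 -m handwheel '[[[0,0,0,0,0,0,0]]]'; python3 -c "
from h import *
kst()"
```

```text
clock: 15.8
tcp_pos: [0.5238, -0.1288, 0.2025]
orientation: [0.111, 2.877, -0.015]
contact_force: [1.1, 0.5, 2.0]
grip_width: 0.0197
clock: 15.88
tcp_pos: [0.5237, -0.1288, 0.2024]
orientation: [0.111, 2.877, -0.015]
contact_force: [1.4, 0.4, 1.4]
grip_width: 0.0201
t 15.88 eye uvz [ 0.7037 -0.086 ] 0.2485 tcp [ 0.5237 -0.1288  0.2024] uv [ 0.5324 -0.0865] yaw -0.0772 tilt 15.06 roll -0.0 F [1.4 0.4 1.4] Fu 1.4 w 0.0201 q [ 0.78  0.4  -0.78  2.09  0.54  0.55  1.14]
```

```bash
python3 -m handwheel '[[[0,0,0.001,0,0,0,0],[0.002,-0.0002,0,0,0,0,0],[0,0,0,0,0,0,0]]]'; python3 -m handwheel '[[[0.002,-0.0002,0,0,0,0,0],[0,0,0,0,0,0,0],[0,0,0,0,0,0,0]]]'; python3 -c "
from h import *
kst()"
```

```text
clock: 16.13
tcp_pos: [0.525, -0.129, 0.2028]
orientation: [0.111, 2.879, -0.015]
contact_force: [-0.4, 1.0, 0.7]
grip_width: 0.02
clock: 16.38
tcp_pos: [0.5273, -0.1292, 0.203]
orientation: [0.111, 2.878, -0.015]
contact_force: [0.4, -0.4, -1.0]
grip_width: 0.0201
t 16.38 eye uvz [ 0.7074 -0.0861] 0.2489 tcp [ 0.5273 -0.1292  0.203 ] uv [ 0.536  -0.0866] yaw -0.0772 tilt 14.99 roll 0.0001 F [ 0.4 -0.4 -1. ] Fu 0.4 w 0.0201 q [ 0.78  0.41 -0.77  2.08  0.54  0.56  1.14]
```

```bash
python3 -m handwheel '[[[0.002,-0.0002,0,0,0,0,0],[0,0,0,0,0,0,0],[0,0,0,0,0,0,0]]]'; python3 -m handwheel '[[[0.002,-0.0002,0,0,0,0,0],[0,0,0,0,0,0,0],[0,0,0,0,0,0,0]]]'; python3 -c "
from h import *
kst()"
```

```text
clock: 16.63
tcp_pos: [0.5293, -0.1294, 0.203]
orientation: [0.111, 2.878, -0.015]
contact_force: [0.6, -0.7, -0.9]
grip_width: 0.0196
clock: 16.88
tcp_pos: [0.531, -0.1297, 0.2028]
orientation: [0.112, 2.879, -0.015]
contact_force: [-0.9, -0.5, -1.5]
grip_width: 0.0201
t 16.88 eye uvz [ 0.7111 -0.0863] 0.2486 tcp [ 0.531  -0.1297  0.2028] uv [ 0.5397 -0.0868] yaw -0.0775 tilt 14.95 roll -0.0001 F [-0.9 -0.5 -1.5] Fu -0.9 w 0.0201 q [ 0.77  0.41 -0.77  2.07  0.55  0.57  1.14]
```

```bash
python3 -m handwheel '[[[0.0015,-0.0001,0,0,0,0,0],[0,0,0,0,0,0,0],[0,0,0,0,0,0,0]]]'; python3 -m handwheel '[[[0.0015,-0.0001,0,0,0,0,0],[0,0,0,0,0,0,0],[0,0,0,0,0,0,0]]]'; python3 -c "
from h import *
kst()"
```

```text
clock: 17.13
tcp_pos: [0.5327, -0.1297, 0.203]
orientation: [0.111, 2.878, -0.015]
contact_force: [0.2, -0.3, -1.3]
grip_width: 0.0198
clock: 17.38
tcp_pos: [0.5343, -0.1298, 0.2031]
orientation: [0.111, 2.878, -0.015]
contact_force: [0.1, -0.4, -1.4]
grip_width: 0.0197
t 17.38 eye uvz [ 0.7143 -0.0862] 0.249 tcp [ 0.5343 -0.1298  0.2031] uv [ 0.543  -0.0866] yaw -0.0773 tilt 14.99 roll -0.0001 F [ 0.1 -0.4 -1.4] Fu 0.2 w 0.0197 q [ 0.77  0.42 -0.77  2.06  0.55  0.57  1.14]
```

```bash
python3 -m handwheel '[[[0.0015,-0.0001,0,0,0,0,0],[0,0,0,0,0,0,0],[0,0,0,0,0,0,0]]]'; python3 -m handwheel '[[[0.001,-0.0001,0,0,0,0,0],[0,0,0,0,0,0,0],[0,0,0,0,0,0,0]]]'; python3 -c "
from h import *
kst()"
```

```text
clock: 17.63
tcp_pos: [0.5358, -0.1299, 0.2031]
orientation: [0.111, 2.878, -0.015]
contact_force: [1.2, 0.5, -0.6]
grip_width: 0.0197
clock: 17.88
tcp_pos: [0.5368, -0.13, 0.2031]
orientation: [0.111, 2.878, -0.015]
contact_force: [-0.6, -0.3, -1.9]
grip_width: 0.02
t 17.88 eye uvz [ 0.7168 -0.0862] 0.249 tcp [ 0.5368 -0.13    0.2031] uv [ 0.5454 -0.0867] yaw -0.0773 tilt 14.99 roll -0.0001 F [-0.6 -0.3 -1.9] Fu -0.6 w 0.02 q [ 0.77  0.42 -0.77  2.06  0.55  0.57  1.14]
```

```bash
python3 -m handwheel '[[[0.001,-0.0001,0,0,0,0,0],[0,0,0,0,0,0,0],[0,0,0,0,0,0,0]]]'; python3 -c "
from h import *
kst()
p,d=snap('side','d12')
a=cv2.resize(p[85:120,260:310],None,fx=12,fy=12,interpolation=cv2.INTER_CUBIC);cv2.imwrite('pics/c13.png',np.clip((a[:,:,::-1].astype(float)-90)*2,0,255).astype(np.uint8))
print(proj('side',[uv2w(.7323,-.0853,.25),uv2w(.717,-.0853,.249)]))
"
```

```text
clock: 18.13
tcp_pos: [0.5376, -0.1301, 0.2029]
orientation: [0.111, 2.878, -0.015]
contact_force: [-0.4, -1.0, -1.1]
grip_width: 0.0202
t 18.13 eye uvz [ 0.7176 -0.0862] 0.2488 tcp [ 0.5376 -0.1301  0.2029] uv [ 0.5463 -0.0867] yaw -0.0773 tilt 14.97 roll -0.0001 F [-0.4 -1.  -1.1] Fu -0.3 w 0.0202 q [ 0.77  0.42 -0.77  2.05  0.55  0.57  1.14]
[[277.626462   101.10688362]
 [280.98204708 103.11890212]]
```

View pics/c13.png

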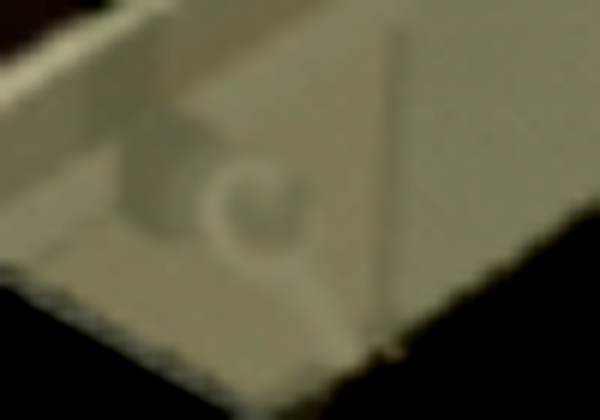

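```bash
python3 -m handwheel '[[[0.001,-0.0001,0,0,0,0,0],[0,0,0,0,0,0,0],[0,0,0,0,0,0,0]]]'; python3 -c "
from h import *
kst()"
```

```text
clock: 18.43
tcp_pos: [0.5381, -0.1302, 0.2026]
orientation: [0.111, 2.88, -0.015]
contact_force: [-2.6, -0.2, -2.3]
grip_width: 0.0197
t 18.43 eye uvz [ 0.7182 -0.0863] 0.2482 tcp [ 0.5381 -0.1302  0.2026] uv [ 0.5467 -0.0868] yaw -0.0773 tilt 14.9 roll -0.0002 F [-2.6 -0.2 -2.3] Fu -2.5 w 0.0197 q [ 0.76  0.42 -0.77  2.05  0.55  0.57  1.14]
```

```bash
python3 -m handwheel '[[[-0.0007,0,-0.001,0,0,0,0],[0,0,0,0,0,0,0],[0,0,0,0,0,0,0]]]'; python3 -m handwheel '[[[0,0,-0.001,0,0,0,0],[0,0,0,0,0,0,0],[0,0,0,0,0,0,0]]]'; python3 -c "
from h import *
kst()"
```

```text
clock: 18.68
tcp_pos: [0.5381, -0.1302, 0.2021]
orientation: [0.111, 2.878, -0.015]
contact_force: [-2.4, 0.1, -0.4]
grip_width: 0.0199
clock: 18.93
tcp_pos: [0.5384, -0.1302, 0.2013]
orientation: [0.111, 2.877, -0.015]
contact_force: [-2.0, 0.4, -0.3]
grip_width: 0.02
t 18.93 eye uvz [ 0.7184 -0.0863] 0.2473 tcp [ 0.5384 -0.1302  0.2013] uv [ 0.5471 -0.0867] yaw -0.0773 tilt 15.04 roll -0.0 F [-2.   0.4 -0.3] Fu -2.0 w 0.02 q [ 0.76  0.42 -0.76  2.05  0.55  0.57  1.14]
```

```bash
python3 -m handwheel '[[[0,0,-0.0008,0,0,0,0],[0,0,0,0,0,0,0],[0,0,0,0,0,0,0]]]'; python3 -m handwheel '[[[-0.002,0.0002,0,0,0,0,0],[-0.001,0,0,0,0,0,0],[0,0,0,0,0,0,0]]]'; python3 -c "
from h import *
kst()"
```

```text
clock: 19.18
tcp_pos: [0.5383, -0.1302, 0.2004]
orientation: [0.111, 2.877, -0.015]
contact_force: [-2.0, -0.3, 0.4]
grip_width: 0.02
clock: 19.43
tcp_pos: [0.5353, -0.1299, 0.2006]
orientation: [0.111, 2.877, -0.015]
contact_force: [-0.4, 1.1, 0.8]
grip_width: 0.0195
t 19.43 eye uvz [ 0.7153 -0.0862] 0.2466 tcp [ 0.5353 -0.1299  0.2006] uv [ 0.5439 -0.0867] yaw -0.077 tilt 15.05 roll -0.0001 F [-0.4  1.1  0.8] Fu -0.5 w 0.0195 q [ 0.77  0.42 -0.76  2.06  0.55  0.56  1.14]
```

```bash
python3 -m handwheel '[[[-0.0012,0,0,0,0,0,0],[0,0,0,0,0,0,0],[0,0,0,0,0,0,0]]]'; python3 -m handwheel '[[[-0.0008,0,0,0,0,0,0],[0,0,0,0,0,0,0],[0,0,0,0,0,0,0]]]'; python3 -c "
from h import *
kst()"
```

```text
clock: 19.68
tcp_pos: [0.534, -0.1299, 0.2004]
orientation: [0.111, 2.877, -0.015]
contact_force: [0.3, 1.0, 0.5]
grip_width: 0.0201
clock: 19.93
tcp_pos: [0.5332, -0.13, 0.2004]
orientation: [0.111, 2.877, -0.015]
contact_force: [1.0, -0.4, 1.5]
grip_width: 0.02
t 19.93 eye uvz [ 0.7132 -0.0864] 0.2464 tcp [ 0.5332 -0.13    0.2004] uv [ 0.5419 -0.0869] yaw -0.0772 tilt 15.02 roll -0.0 F [ 1.  -0.4  1.5] Fu 1.0 w 0.02 q [ 0.77  0.42 -0.77  2.07  0.55  0.56  1.14]
```

```bash
python3 -m handwheel '[[[-0.001,0,0,0,0,0,0],[-0.0007,0,0,0,0,0,0],[0,0,0,0,0,0,0]]]'; python3 -c "
from h import *
kst()"
```

```text
clock: 20.18
tcp_pos: [0.5318, -0.13, 0.2007]
orientation: [0.111, 2.877, -0.015]
contact_force: [3.5, 0.3, 2.5]
grip_width: 0.0198
t 20.18 eye uvz [ 0.7118 -0.0865] 0.2468 tcp [ 0.5318 -0.13    0.2007] uv [ 0.5405 -0.087 ] yaw -0.0771 tilt 15.07 roll -0.0 F [3.5 0.3 2.5] Fu 3.4 w 0.0198 q [ 0.77  0.42 -0.77  2.07  0.55  0.56  1.14]
```

```bash
python3 -m handwheel '[[[0.002,-0.0002,0,0,0,0,0],[0.002,-0.0002,0,0,0,0,0],[0.001,0,0,0,0,0,0],[0,0,0,0,0,0,0],[0,0,0,0,0,0,0]]]'; python3 -c "
from h import *
kst()
P=np.array([.7275,.2577]);q=None
for t in (15,20,25,30,35):
    a=np.radians(t);b=a+np.radians(28); T=P-.0155*np.array([np.cos(b),np.sin(b)])-.1774*np.array([np.cos(a),np.sin(a)])
    print(t,T.round(4), None if q is None else ((T-q)[0]*CX,T[1]-q[1])); q=T
"
```

```text
clock: 20.6
tcp_pos: [0.536, -0.1304, 0.2]
orientation: [0.112, 2.879, -0.015]
contact_force: [-0.3, -0.7, -0.7]
grip_width: 0.02
t 20.6 eye uvz [ 0.7162 -0.0867] 0.2457 tcp [ 0.536  -0.1304  0.2   ] uv [ 0.5448 -0.0871] yaw -0.0774 tilt 14.94 roll -0.0001 F [-0.3 -0.7 -0.7] Fu -0.3 w 0.02 q [ 0.76  0.42 -0.76  2.06  0.55  0.57  1.14]
15 [0.5448 0.2012] None
20 [0.5504 0.1855] (array([ 0.00560025, -0.00044946]), np.float64(-0.015707645038717327))
25 [0.5574 0.1703] (array([ 0.00694357, -0.00055727]), np.float64(-0.015158211817659889))
30 [0.5657 0.1559] (array([ 0.00823405, -0.00066084]), np.float64(-0.014493415451891478))
35 [0.5751 0.1421] (array([ 0.00946185, -0.00075938]), np.float64(-0.013718315443170648))
```

```bash
python3 -m handwheel '[[[0.0027,-0.0002,-0.0076,-0.0035,-0.0436,0,0],[0.0029,-0.0002,-0.0076,-0.0035,-0.0436,0,0],[0,0,0,0,0,0,0],[0,0,0,0,0,0,0]]]'; python3 -c "
from h import *
kst()"
```

```text
clock: 20.93
tcp_pos: [0.5412, -0.1307, 0.1847]
orientation: [0.107, 2.793, -0.02]
contact_force: [-1.6, 0.6, 1.2]
grip_width: 0.0199
t 20.93 eye uvz [ 0.7168 -0.0864] 0.2449 tcp [ 0.5412 -0.1307  0.1847] uv [ 0.5499 -0.087 ] yaw -0.0765 tilt 19.85 roll -0.0009 F [-1.6  0.6  1.2] Fu -1.6 w 0.0199 q [ 0.71  0.42 -0.69  2.11  0.66  0.42  1.04]
```

```bash
python3 -m handwheel '[[[0.0033,-0.0003,-0.0073,-0.0035,-0.0436,0,0],[0.0035,-0.0003,-0.0073,-0.0035,-0.0436,0,0],[0,0,0,0,0,0,0],[0,0,0,0,0,0,0]]]'; python3 -c "
from h import *
kst()"
```

```text
clock: 21.27
tcp_pos: [0.5484, -0.1314, 0.1704]
orientation: [0.104, 2.706, -0.026]
contact_force: [-1.2, 0.1, 0.4]
grip_width: 0.0203
t 21.27 eye uvz [ 0.7181 -0.0865] 0.245 tcp [ 0.5484 -0.1314  0.1704] uv [ 0.5572 -0.0871] yaw -0.0761 tilt 24.86 roll -0.0021 F [-1.2  0.1  0.4] Fu -1.2 w 0.0203 q [ 0.6   0.41 -0.55  2.16  0.82  0.26  0.87]
```

```bash
python3 -m handwheel '[[[0,0,0,0,0,0,0.05],[0,0,0,0,0,0,0.05],[0,0,0,0,0,0,0.06],[0,0,0,0,0,0,0.06],[0,0,0,0,0,0,0.06],[0,0,0,0,0,0,0.06],[0,0,0,0,0,0,0.06],[0,0,0,0,0,0,0.06]]]' 20; python3 -c "
from h import *
kst()
p,d=snap('side','d13')
a=cv2.resize(p[60:190,230:350],None,fx=4.5,fy=4.5,interpolation=cv2.INTER_CUBIC);cv2.imwrite('pics/c14.png',a[:,:,::-1])
"
```

```text
clock: 21.93
tcp_pos: [0.5487, -0.1315, 0.1705]
orientation: [0.105, 2.703, -0.024]
contact_force: [-1.1, 0.2, -0.3]
grip_width: 0.06
t 21.93 eye uvz [ 0.7182 -0.0867] 0.2454 tcp [ 0.5487 -0.1315  0.1705] uv [ 0.5574 -0.0872] yaw -0.0772 tilt 25.01 roll -0.0006 F [-1.1  0.2 -0.3] Fu -1.1 w 0.06 q [ 0.6   0.41 -0.55  2.16  0.82  0.26  0.87]
```

View pics/c14.png

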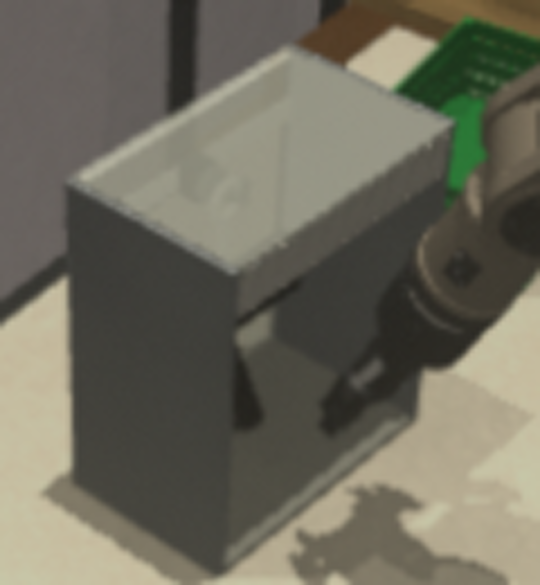

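```bash
python3 -m handwheel '[[[-0.015,0.001,0,0,0,0,0.06],[-0.025,0.002,0.005,0,0,0,0.06],[-0.01,0.001,0.03,0.007,0.087,0,0.06],[0,0,0.035,0.007,0.087,0,0.06],[0,0,0.035,0.007,0.087,0,0.06],[0,0,0.035,0.007,0.087,0,0.06],[0,0,0.035,0.007,0.087,0,0.06],[0,0,0.035,0,0,0,0.06],[0,0,0.035,0,0,0,0.06],[0,0,0.025,0,0,0,0.06]]]'; python3 -m handwheel '[[[0.03,-0.002,0,0,0,0,0.06],[0.035,-0.0026,0,0,0,0,0.06],[0.035,-0.0026,0,0,0,0,0.06],[0.035,-0.0026,0,0,0,0,0.06],[0.035,-0.0026,0,0,0,0,0.06],[0.02,-0.0026,0,0,0,0,0.06],[0,0,0,0,0,0,0.06]]]';  python3 -c "
from h import *
kst()
p,d=snap('wrist','w14');snap('scene','s14')
"
```

```text
clock: 22.82
tcp_pos: [0.5039, -0.1299, 0.4303]
orientation: [0.124, 3.099, -0.016]
contact_force: [-0.5, 0.2, 0.1]
grip_width: 0.0604
clock: 23.4
tcp_pos: [0.6962, -0.1455, 0.4247]
orientation: [0.125, 3.103, -0.013]
contact_force: [-1.4, 0.2, -0.2]
grip_width: 0.0599
t 23.4 eye uvz [ 0.8828 -0.0894] 0.4312 tcp [ 0.6962 -0.1455  0.4247] uv [ 0.7056 -0.0893] yaw -0.0804 tilt 2.1 roll -0.0066 F [-1.4  0.2 -0.2] Fu -1.5 w 0.0599 q [ 0.65  0.59 -0.88  1.28  0.46  1.44  1.3 ]
```

View pics/w14.png

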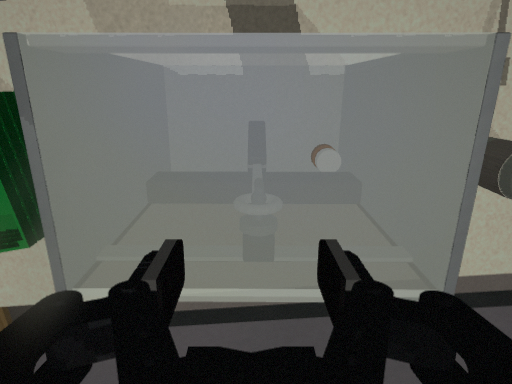

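View pics/s14.png

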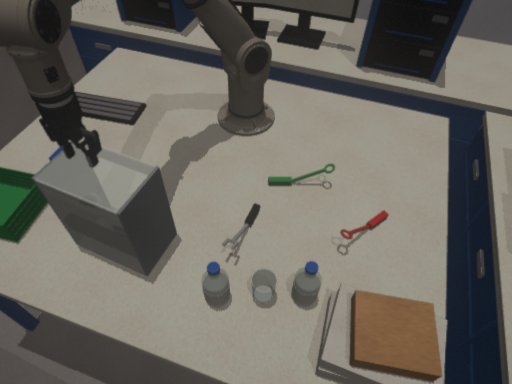

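```bash
python3 -c "
from h import *
p=np.load('pics/w14.npz')['p']
a=p[110:270,210:310,::-1].astype(float); cv2.imwrite('pics/c15.png',cv2.resize(np.clip((a-90)*2,0,255).astype(np.uint8),None,fx=5.5,fy=3.7*1.0,interpolation=cv2.INTER_CUBIC))
print(proj('wrist',[uv2w(.7323,-.0853,.25),uv2w(.7153,-.0853,.25),uv2w(.7033,-.0853,.2735),uv2w(.725,-.0853,.242)]))
"
```

```text
[[257.3316211  220.63942645]
 [257.46009708 200.06203351]
 [257.9438762  194.69443549]
 [257.27626291 208.30032987]]
```

View pics/c15.png

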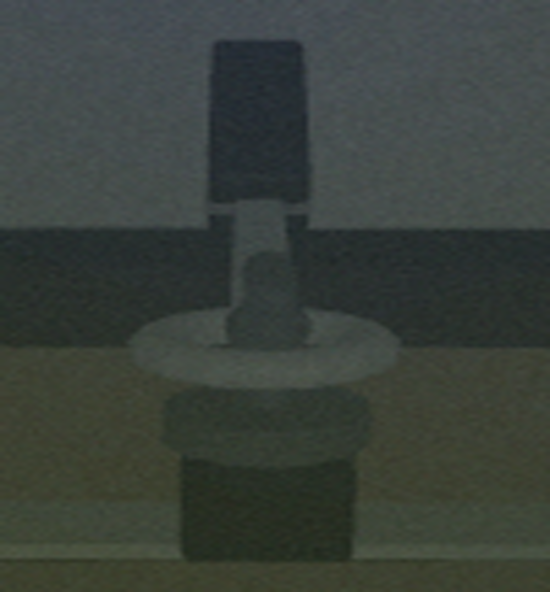

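```bash
python3 -m handwheel '[[[0,0,0,0,0,0,0.06],[0,0,0,0,0,0,0.06],[0,0,0,0,0,0,0.06],[0,0,0,0,0,0,0.06],[0,0,0,0,0,0,0.06],[0,0,0,0,0,0,0.06]]]'; python3 -c "
from h import *
q=np.load('pics/w14.npz')['p']
o=r.get_obs();p,d=snap('wrist','w15')
print(abs(p[110:270,210:310].astype(int)-q[110:270,210:310]).mean(), abs(p[110:270,210:310].astype(int)-q[110:270,210:310]).max())
a=p[110:270,210:310,::-1].astype(float); cv2.imwrite('pics/c16.png',cv2.resize(np.clip((a-90)*3,0,255).astype(np.uint8),None,fx=5,fy=3.7,interpolation=cv2.INTER_CUBIC))
for z in (.238,.242,.246): print(z,cab(onz('wrist',[258,204.2],z,o))-[.7323,-.0853])
# grip top/bottom centre through roof: grip tail end
C=cloud('wrist',d,o); print(C[120:165:10,257].round(3))
"
```

```text
clock: 24.0
tcp_pos: [0.693, -0.1455, 0.4274]
orientation: [0.126, 3.101, -0.017]
contact_force: [0.2, -0.2, -0.0]
grip_width: 0.0597
1.8418541666666666 19
0.238 [[-0.00902501 -0.00037312]]
0.242 [[-0.01046579 -0.00042577]]
0.246 [[-0.01190658 -0.00047841]]
[[ 0.641 -0.139  0.304]
 [ 0.646 -0.139  0.303]
 [ 0.652 -0.14   0.303]
 [ 0.658 -0.14   0.303]
 [ 0.663 -0.141  0.304]]
```

View pics/c16.png

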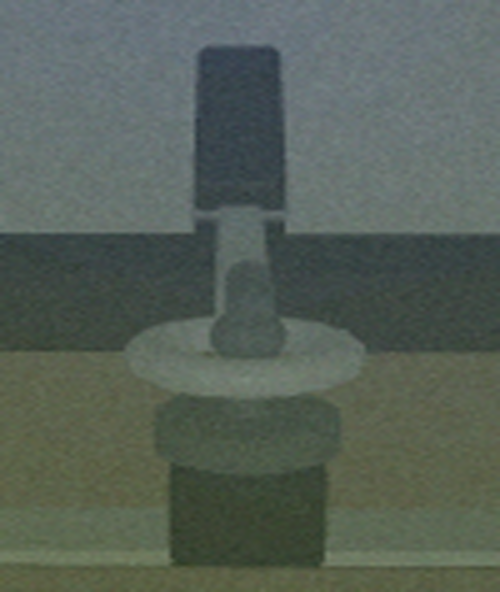

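```bash
python3 -c "
from h import *
o=r.get_obs(); eye=uv2w(.7323-.0103,-.0853,.242)
for t in (50,60,65,70,75,80,90):
    K=Rky(-.08,np.radians(t)); org=eye-K.apply(EYE)
    X=[org+K.apply(v) for v in ([.04,0,.013],[-.04,0,.0],[-.04,0,.026],[.04,0,.026])]
    print(t,proj('wrist',X,o).round(0).tolist(), 'underside u rel cab',[(cab(org+K.apply(v))[0,0]-.698).round(3) for v in ([.04,0,0],[-.04,0,0])],'z',[(org+K.apply(v))[2].round(3) for v in ([.04,0,0],[-.04,0,0])])
"
```

```text
50 [[257.0, 141.0], [257.0, 101.0], [257.0, 85.0], [257.0, 134.0]] underside u rel cab [np.float64(0.005), np.float64(-0.046)] z [np.float64(0.099), np.float64(0.037)]
60 [[257.0, 161.0], [257.0, 128.0], [257.0, 112.0], [257.0, 153.0]] underside u rel cab [np.float64(0.03), np.float64(-0.01)] z [np.float64(0.098), np.float64(0.028)]
65 [[257.0, 171.0], [257.0, 142.0], [257.0, 126.0], [257.0, 162.0]] underside u rel cab [np.float64(0.043), np.float64(0.009)] z [np.float64(0.099), np.float64(0.026)]
70 [[257.0, 181.0], [257.0, 155.0], [257.0, 139.0], [257.0, 172.0]] underside u rel cab [np.float64(0.055), np.float64(0.028)] z [np.float64(0.101), np.float64(0.026)]
75 [[257.0, 191.0], [256.0, 168.0], [257.0, 152.0], [257.0, 182.0]] underside u rel cab [np.float64(0.068), np.float64(0.047)] z [np.float64(0.104), np.float64(0.027)]
80 [[257.0, 201.0], [256.0, 181.0], [257.0, 165.0], [257.0, 191.0]] underside u rel cab [np.float64(0.079), np.float64(0.066)] z [np.float64(0.109), np.float64(0.03)]
90 [[257.0, 221.0], [256.0, 208.0], [256.0, 190.0], [257.0, 211.0]] underside u rel cab [np.float64(0.102), np.float64(0.102)] z [np.float64(0.12), np.float64(0.04)]
```

```bash
python3 -c "
from h import *
print(r.hand_in())"
```

```text
the job is handed in; nothing more can be done
None
```

The ring key is hanging on the hook behind the bead, and I handed the job in at about 24 s of the 61 s allowed. I have no verdict back from the judge.

**How it went:**
- I found the hook through the clear roof with the wrist camera. Its tip is about 29 mm in front of the collar.
- I gripped the ring key by its grip and brought it in under the lip tilted 15°. It went in diagonally because the arm could not reach back far enough to go straight in.
- The ring went over the tip, touched the bead lightly, slid past it and met the collar. Pulling back a few millimetres met the bead, which showed the ring was caught behind it.
- I tilted the key further, to 25°, so it would swing less, then let go.
- Measured contact forces stayed around 2 to 5 N, well under the 12 N limit.

**Last checks:**
- **Ring:** the eye is about 10 mm in front of the collar and less than 1 mm off the rod sideways. This assumes the eye is 8 mm below the rod; I did not measure its height directly.
- **Grip:** it leans about 27° (0.47 rad) from vertical against the buffer bar.
- **At rest:** two views about 0.6 s apart showed the key hanging the same way.
- **Hand:** it was above the cupboard, touching nothing.
- **Other items:** the fork key, beaker and bottles look unmoved in the last scene picture, and the jar is still standing in its place. I compared these by eye, not by measurement.

No check failed. The one small disagreement was during insertion, when the ring's height on the rod read about 1 mm lower than predicted. The forces there stayed low.

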